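# Fit the retaining ring over the bearing with ring pliers

## Robot

A 7-joint arm with a two-finger parallel gripper is mounted at the origin on a cart in front of the work surface, level with it; the furniture and walls round the work are solid. World frame = base frame: x ahead of the robot, y to its left, z up, the work surface at z = 0. Lengths are in m, angles in rad, forces in N, time in s.
With the tool pointing down it reaches from about 0.35 to 0.9 m from the base axis. Payload 8.1 kg.
Tool frame: the origin (TCP) lies at the very end of the fingers, on their centre line; the grasp point (between the pads) lies grip_point_offset behind it (grip_point_offset is the distance from the TCP to the grasp point, in m); z points along the fingers, y is the direction in which the jaws open and shut (so a half turn about z gives the same grasp; the last joint's range is limited). The gripper opens to 92 mm and grips with 3 to 60 N. Pads are 19 mm wide; open, the fingers measure 130 mm over their backs; the gripper's body (75 mm by 190 mm) begins 47 mm behind the grasp point.
Start: joints at [1.052, 0.434, 0.025, 1.573, -0.012, 1.134, -0.075], TCP at [0.252, -0.572, 0.227] pointing down, gripper open.
Joint ranges: [-2.62, 2.62], [-0.44, 2.09], [-1.27, 1.32], [0.08, 2.57], [-1.32, 4.46], [0.12, 2], [-2.74, 2.74]. Speed limits (rad/s): [2.22, 2.22, 3.01, 3.01, 3.14, 3.14, 3.14].

## Interface

Orientations are given as a rotation vector (axis times angle).
In Python, from cell import * gives the robot as it stands.
- The arm moves only by the tool drive_tool, never from a script. Its argument "increments" is a list of rows, each an object of numbers: "grip": the gripper's target within -1 to 1 (shut at 1, half-way at 0, fully open at -1); "tx", "ty", "tz": the shift along the world's x, y, z normalised to -1 to 1, where 1 is 400 mm; "turn": the turn about the world's z normalised to -1 to 1, where 1 is 60 degrees. In form: [{"grip": .., "tx": .., "ty": .., "tz": .., "turn": ..}, ...]. A call has 1 to 20 rows; each row is the pose to reach, as a shift and turn from the pose measured when the call began; what a row does not reach only later rows make up. A row lasts 1/10 s, in which the tool goes at most 50 mm and 8.59 degrees, less where a joint would pass 70% of its speed; a pose out of reach is approached as far as the arm can. A call with a number of a shift or a turn outside -1 to 1 is refused whole. A call with a gripper value outside its range is refused whole. The fingers move at their own pace and stop on an object; "newtons" is the grip in N (left out, the last holds). Time passes only in rows, so rows that repeat a pose let the fingers close. It gives the time, the measured TCP pose, the force and the opening at its end, in the units of the state.
- observe(): the state, without advancing time (a new reading comes with each control period).
- get_image(name): name is "side" or "top" or "wrist"; returns the picture (480x640x3 uint8, red, green, blue); there is no depth.
- camera_info(name): a dict with "fx", "fy", "cx", "cy" (pixels), "eye" and "rotation" of the camera in the world; the wrist camera has in their place "hand_eye" (4x4, takes a point from camera to tool coordinates, whose origin is the TCP and whose axes are the flange's). Camera axes: x right, y down, z forward; pixel columns grow to the right and rows downward; lengths in m; the calibration is good to about 2 mm. A picture is of the moment at which its call begins: read the wrist's pose just before it. camera_info takes no time and is no camera call.
- sign_off(): hands the job in, once; it reports no verdict.
The state is a dict: "clock": time; "joints": joint angles; "dq": joint speeds; "joint_efforts": joint torques, N m; "position": TCP position; "ee_rot": TCP orientation; "force": force on the tool from outside, world axes, zero at the start; "ft_torque": the same for the moment, N m; "width": opening from 0.0 (shut) to 1.0 (fully open).
Only numpy, scipy, OpenCV 4.12 (cv2) and the standard library are available. Lean on these libraries where they do the work, as an engineer would, in place of code of your own. Each camera call takes 0.05 s, during which the arm holds its last target. There are 200 camera calls.

## Task

Fit the spring-steel retaining ring to the upright shaft, so that it sits closed and level in the groove just above the bearing. First stand the small sticker roll that was put down on the ring aside on the bench; then use the bent-nose ring pliers, not the fingers: put their tips into the ring's two eyes, squeeze to spread it, lower it over the shaft until you feel it rest on the bearing, and let it close there. Lay the pliers back on their wooden rest, and leave the other things on the bench where they are.

Things in the scene. Friction and masses are not known exactly. Their poses are not given: they have to be found in the camera images.
- ring: Open steel retaining ring, 5 mm thick, 58 mm outer, 47.4 mm inner diameter, 30 g, flat on the puck (underside 25 mm up). Origin: its centre, at the underside (while closed). x points from the centre through the middle of the gap, y to the left eye, z up. It gives at its back (x = -27 mm): the right half belongs to this frame, the left half swings about that point.
- ring_left (a joint): Spread of the ring: angle (rad) between its halves. 0 = closed, as found and when seated; springs shut, 2 N at the eyes when closed, 6 N at 0.5. It passes over the shaft, well placed, from 0.44 on; the pliers' stop gives about 0.6. The eyes, 39 mm apart when closed, part by 5 mm per 0.1 rad. On plain shaft it cannot close below 0.15.
- eye_right (a point): Centre of the hole in the ring's right eye, at the ring's upper face; only its position matters. The eyes are round, 17 mm across, with 9 mm through holes, one at each side of the gap, at x = 26.7 mm and y = -19.4 (right) and +19.4 mm (left) in the closed ring's frame. A tip pressed outward in each eye lifts the ring by friction.
- eye_left (a point): Centre of the hole in the ring's left eye, at the ring's upper face.
- pliers: Ring pliers with noses bent down, 205 mm long, 0.16 kg, level on a wooden rest. Origin: on the pivot at mid height of the handles; x forward to the noses, y left, z up; the right arm belongs to this frame. Two handles run back to x = -122 mm, 16 mm tall, 8 mm thick, nearly parallel, 59 mm over their outer faces at x = -55 mm: take them there, between the rest's uprights, near the centre of mass.
- pliers_left (a joint): Squeeze of the pliers, rad: 0 = handles apart, tips 35 mm apart (springs back to this), 0.53 = stop screw, where they may be gripped hard. Per 0.1 rad the width over the handles at x = -55 mm falls by 5.5 mm and the tips part by 8 mm; at 0.03 to 0.07 (light grip, handles squeezed 2 to 4 mm) they fit the closed ring's eyes. The handles push back with 9 N there, 20 N with the ring spread.
- tip_right (a point): Lower end of the right tip; only its position matters. At x = 80 mm, 17.5 mm each side of the middle, each nose has a 12 mm post that ends in a flat shoulder 36 mm below the pliers' origin; a tip 4.8 mm thick, 4.5 mm long, tapered at its end, stands below it. The shoulders stop on the eyes when the tips are fully in.
- tip_left (a point): Lower end of the left tip (x = 80 mm, y = +17.5 mm, z = -40.5 mm from the pliers' origin when not squeezed).
- shaft_axis (a point): On the shaft's upright axis, 40 mm above the table (top of the housing). On the shaft: groove 47 mm in diameter and 8 mm high directly above the bearing's face, then 9 mm of plain shaft 52 mm thick, then a cone that ends 41 mm wide, 24 mm above the bearing. Spread to the pliers' stop, the ring clears the shaft all round with the middle between its eyes 15 to 18 mm from the axis.
- shaft_unit: Grey flange unit, fixed: 126 mm square foot, 40 mm high round housing; origin under its centre. The shaft and its bearing (105 mm wide flat top) are clamped at a height that differs: bearing face 44 to 56 mm above the table; feel it. Closed in the groove, the eyes' middle is 27 mm from the axis and the tips swing 6 mm forward as the pliers open: draw them back 16 mm while letting the ring close.
- ring_puck: Round turned wooden block (the puck), fixed, 94 mm across, 25 mm high, with a small boss 20 mm across and 3 mm high in the middle, loosely inside the ring. Origin: centre of its underside. As the ring is spread it is drawn 12 mm towards the pliers.
- pliers_rest: Low wooden rest, fixed: 10 mm base board and two uprights 42 mm high that carry the pliers, one under the pivot (12 mm behind the origin), one under the handles (100 mm behind) with cheeks 76 mm apart. x points the way of the noses of the pliers lying on it. Origin: on the table, below the pivot's place.
- rest_mark (a point): Where the pliers' origin belongs when they lie on the rest, 50 mm above the table.
- parked_roll: Small roll of stickers, white with a red top, 53 mm across and 29 mm high, standing on top of the ring on the puck, its underside 30 mm above the table; the eyes stay clear of it. Origin: centre of its underside.
- fruit: Loquat, 66 mm, orange; a bystander.
- caliper: Sliding caliper, 185 mm; a bystander.
- sticker_roll: Larger roll of stickers, 63 mm across, green top; a bystander.
- tape: Roll of brown tape, 92 mm across; a bystander.
- cards: Stack of grey cards, 65x90 mm, 21 mm high; a bystander.
- pen: White pen, 145 mm; a bystander.
Things that resemble listed ones, but are neither listed nor needed, are in the scene too. What is shaped like the shaft_unit but purple is not meant.

How it is judged:
By the outcome, as a careful person would: the job done as asked, in the order asked, and still so for the second after the job is handed in, with the robot touching nothing.
It also fails if it takes over 72 s, if anything falls off the work surface, if the arm or the gripper's body presses on something with over 40 N, if the wrist force passes 120 N, or if a joint passes its speed limit or range.

## Working session

There is one attempt and no reset: what is moved stays moved. The work goes in short steps, Python scripts to look and compute and a tool call to move; the robot and the scene stay as the last step left them, time stands still between calls to the robot, and variables do not carry over. Pictures are saved under pics/ and viewed, about 8 in all and at most 12, crops included, and the job is handed in when it is done.

Besides the shell and the picture viewer there is one more tool, called after "Request:" in YAML: its name, and indented under it one key for each argument. drive_tool: Moves the arm, as the interface text tells. Its arguments: {"type":"object","properties":{"increments":{"type":"array","items":{"type":"object","properties":{"grip":{"type":"number"},"tx":{"type":"number"},"ty":{"type":"number"},"tz":{"type":"number"},"turn":{"type":"number"}}}},"newtons":{"type":"number"}},"required":["increments"]}

```bash
mkdir -p pics; ls; python3 - <<'E'
from cell import *
import cv2,numpy as np
s=observe();print({k:np.round(v,4).tolist() for k,v in s.items()})
for n in("side","top","wrist"):
    c=camera_info(n);print(n,{k:np.round(v,4).tolist() for k,v in c.items()})
    im=get_image(n);cv2.imwrite(f"pics/{n}0.png",im[:,:,::-1])
E
```

```text
pics
{'clock': 0.0, 'joints': [1.0524, 0.4352, 0.025, 1.5741, -0.0116, 1.134, -0.0751], 'dq': [0.0016, 0.0011, 0.0003, -0.0005, 0.0004, 0.0009, 0.0], 'joint_efforts': [-0.0013, -66.7848, 0.9841, -31.4456, -0.0605, 0.0431, 0.0002], 'position': [0.2522, -0.5713, 0.2259], 'ee_rot': [-3.0724, -0.648, 0.0008], 'force': [-0.2323, -0.1308, -0.0653], 'ft_torque': [-0.0149, 0.0066, -0.0288], 'width': 0.9993}
side {'fx': 437.5358, 'fy': 437.5358, 'cx': 316.2772, 'cy': 242.9567, 'eye': [0.4721, 1.1301, 0.743], 'rotation': [-0.141, 2.7083, -1.5098]}
top {'fx': 483.0503, 'fy': 483.0503, 'cx': 321.3987, 'cy': 230.1981, 'eye': [0.3771, 0.0447, 1.226], 'rotation': [-2.1287, 2.1396, -0.182]}
wrist {'fx': 391.7, 'fy': 391.7, 'cx': 315.8534, 'cy': 242.9871, 'hand_eye': [[0.0001, -0.9633, -0.2683, 0.0723], [1.0, 0.0002, -0.0002, 0.0012], [0.0003, -0.2683, 0.9633, -0.1565], [0.0, 0.0, 0.0, 1.0]]}
```

```bash
python3 -c "
import cell;print([x for x in dir(cell) if x[0]!='_'])
print(getattr(cell,'grip_point_offset',None))"
```

```text
['PlanningError', 'camera_info', 'get_image', 'grip_point_offset', 'observe', 'sign_off']
0.0188
```

View pics/top0.png

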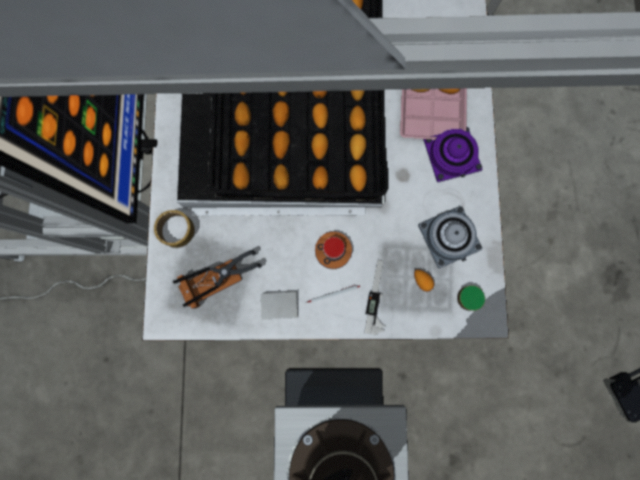

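View pics/side0.png

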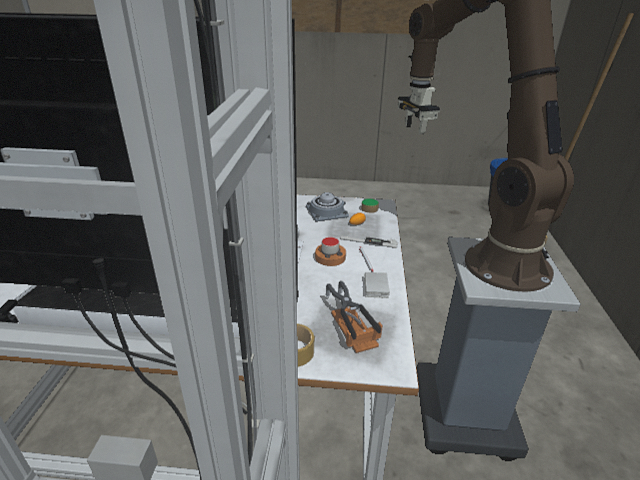

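Top view: pliers on the rest at about (220,275), noses to (262,255). Puck with the red roll is at (334,248), the grey shaft unit at (451,234), and the larger roll, green top, at (471,296). The side view shows the same items with nothing over them. Now the coordinates.

```bash
cat > h.py <<'E'
from cell import *
import cv2,numpy as np
from scipy.spatial.transform import Rotation as R
def cam(n,s=None):
    c=camera_info(n); K=np.array([[c['fx'],0,c['cx']],[0,c['fy'],c['cy']],[0,0,1]])
    if 'eye' in c:
        r=np.array(c['rotation']); Rm=R.from_rotvec(r).as_matrix() if r.shape==(3,) else r
        return K,Rm,np.array(c['eye'])
    T=np.array(c['hand_eye']); Rt=R.from_rotvec(s['ee_rot']).as_matrix()
    return K,Rt@T[:3,:3],Rt@T[:3,3]+np.array(s['position'])
def pt(C,uv,z):
    K,Rm,e=C; d=Rm@np.linalg.solve(K,[uv[0],uv[1],1.]); return e+d*(z-e[2])/d[2]
def px(C,p):
    K,Rm,e=C; q=K@(Rm.T@(np.array(p)-e)); return q[:2]/q[2]
def blobs(m,amin=30):
    m=cv2.morphologyEx(m.astype(np.uint8),cv2.MORPH_OPEN,np.ones((2,2)))
    n,l,st,ce=cv2.connectedComponentsWithStats(m)
    return [(st[i].tolist(),ce[i].round(1).tolist()) for i in range(1,n) if st[i,4]>=amin]
E
python3 - <<'E'
from h import *
C=cam('top')
im=cv2.imread('pics/top0.png');h=cv2.cvtColor(im,cv2.COLOR_BGR2HSV)
for n,uv,z in [('puck',(334,249),.025),('roll',(334,246),.059),('shaft',(455,233),.07),('foot',(451,236),.02),('pivot',(228,271),.05),('nose1',(262,247),.05),('nose2',(266,262),.05),('h1',(173,278),.05),('h2',(187,304),.05),('edge bl',(145,340),0),('edge br',(507,340),0),('tray',(290,205),0.03),('green',(471,296),.04),('tape',(174,229),.02),('cards',(280,304),.02)]:
    print(n,pt(C,uv,z).round(3))
H,S,V=h[...,0],h[...,1],h[...,2]
red=((H<6)|(H>174))&(S>150)&(V>90)
print([(b,pt(C,b[1],.059).round(4)) for b in blobs(red)])
x=cv2.resize(im[200:330,140:500],None,fx=2.2,fy=2.2,interpolation=cv2.INTER_CUBIC);cv2.imwrite('pics/topc.png',x)
E
```

```text
puck [0.533 0.011 0.025]
roll [0.536 0.012 0.059]
shaft [ 0.565 -0.282  0.07 ]
foot [ 0.566 -0.285  0.02 ]
pivot [0.478 0.27  0.05 ]
nose1 [0.536 0.188 0.05 ]
nose2 [0.499 0.178 0.05 ]
h1 [0.461 0.403 0.05 ]
h2 [0.399 0.367 0.05 ]
edge bl [0.312 0.481 0.   ]
edge br [ 0.307 -0.417  0.   ]
tray [0.646 0.122 0.03 ]
green [ 0.414 -0.321  0.04 ]
tape [0.587 0.416 0.02 ]
cards [0.398 0.145 0.02 ]
[(([325, 238, 21, 20, 323], [334.6, 247.3]), array([0.5332, 0.0104, 0.059 ]))]
```

View pics/topc.png

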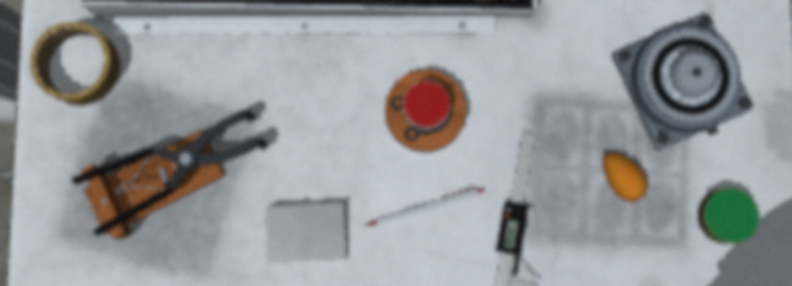

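Request:
drive_tool:
  increments:
    - {"grip":-1,"tx":0.7,"ty":1,"tz":0,"turn":0.75}
    - {"grip":-1,"tx":0.7,"ty":1,"tz":0,"turn":0.75}
    - {"grip":-1,"tx":0.7,"ty":1,"tz":0,"turn":0.75}
    - {"grip":-1,"tx":0.7,"ty":1,"tz":0,"turn":0.75}
    - {"grip":-1,"tx":0.7,"ty":1,"tz":0,"turn":0.75}
    - {"grip":-1,"tx":0.7,"ty":1,"tz":0,"turn":0.75}
    - {"grip":-1,"tx":0.7,"ty":1,"tz":0,"turn":0.75}
    - {"grip":-1,"tx":0.7,"ty":1,"tz":0,"turn":0.75}
    - {"grip":-1,"tx":0.7,"ty":1,"tz":0,"turn":0.75}
    - {"grip":-1,"tx":0.7,"ty":1,"tz":0,"turn":0.75}
    - {"grip":-1,"tx":0.7,"ty":1,"tz":0,"turn":0.75}
    - {"grip":-1,"tx":0.7,"ty":1,"tz":0,"turn":0.75}
    - {"grip":-1,"tx":0.7,"ty":1,"tz":0,"turn":0.75}
  newtons: 15

```text
clock: 1.45
position: [0.5314, -0.1729, 0.2259]
ee_rot: [-2.593, -1.773, 0.003]
force: [-0.0, 0.1, 0.7]
width: 0.998
```

```bash
python3 - <<'E'
from h import *
s=observe();print(np.round(s['joints'],2))
im=get_image('wrist')[:,:,::-1];cv2.imwrite('pics/w1.png',im);np.save('s1.npy',s,allow_pickle=True)
C=cam('wrist',s)
for n,p in [('roll',(.533,.0105,.059)),('shaft',(.566,-.283,.07)),('pivot',(.478,.27,.05))]: print(n,px(C,p))
H,S,V=cv2.split(cv2.cvtColor(np.ascontiguousarray(im),cv2.COLOR_BGR2HSV))
print([(b,pt(C,b[1],.059).round(4)) for b in blobs(((H<6)|(H>174))&(S>150)&(V>90),200)])
E
```

```text
[ 0.46  0.35 -0.32  1.72  0.12  1.09 -0.27]
roll [225.55844514  -9.20915902]
shaft [397.36890293 324.59876806]
pivot [ -37.41538961 -425.82787224]
[(([213, 0, 46, 22, 563], [238.6, 7.2]), array([ 0.5375, -0.0026,  0.059 ]))]
```

View pics/w1.png

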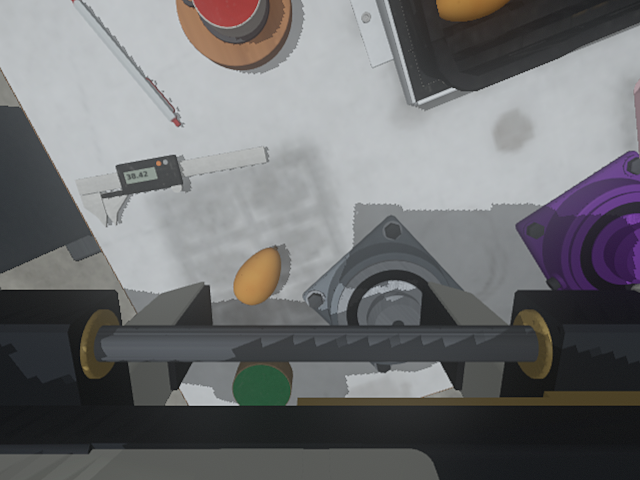

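Wrist view: puck and roll at the top (225,10), the shaft at (390,300), the loquat at (257,277), and the bench is free around (400,150). Next, pick up the roll.

Request:
drive_tool:
  increments:
    - {"grip":-1,"tx":0.005,"ty":0.46,"tz":-0.2}
    - {"grip":-1,"tx":0.005,"ty":0.46,"tz":-0.3}
    - {"grip":-1,"tx":0.005,"ty":0.46,"tz":-0.3}
    - {"grip":-1,"tx":0.005,"ty":0.46,"tz":-0.3}
    - {"grip":-1,"tx":0.005,"ty":0.46,"tz":-0.3}
    - {"grip":-1,"tx":0.005,"ty":0.46,"tz":-0.3}
    - {"grip":-1,"tx":0.005,"ty":0.46,"tz":-0.4}
    - {"grip":-1,"tx":0.005,"ty":0.46,"tz":-0.47}
    - {"grip":-1,"tx":0.005,"ty":0.46,"tz":-0.47}
    - {"grip":1,"tx":0.005,"ty":0.46,"tz":-0.47}
    - {"grip":1,"tx":0.005,"ty":0.46,"tz":-0.47}
    - {"grip":1,"tx":0.005,"ty":0.46,"tz":-0.47}
    - {"grip":1,"tx":0.005,"ty":0.46,"tz":-0.47}
    - {"grip":1,"tx":0.005,"ty":0.46,"tz":-0.47}
    - {"grip":1,"tx":0.005,"ty":0.46,"tz":-0.47}
  newtons: 12

```text
invalid input
```

Request:
drive_tool:
  increments:
    - {"grip":-1,"tx":0.005,"ty":0.46,"tz":-0.2,"turn":0}
    - {"grip":-1,"tx":0.005,"ty":0.46,"tz":-0.3,"turn":0}
    - {"grip":-1,"tx":0.005,"ty":0.46,"tz":-0.3,"turn":0}
    - {"grip":-1,"tx":0.005,"ty":0.46,"tz":-0.3,"turn":0}
    - {"grip":-1,"tx":0.005,"ty":0.46,"tz":-0.3,"turn":0}
    - {"grip":-1,"tx":0.005,"ty":0.46,"tz":-0.3,"turn":0}
    - {"grip":-1,"tx":0.005,"ty":0.46,"tz":-0.4,"turn":0}
    - {"grip":-1,"tx":0.005,"ty":0.46,"tz":-0.47,"turn":0}
    - {"grip":-1,"tx":0.005,"ty":0.46,"tz":-0.47,"turn":0}
    - {"grip":1,"tx":0.005,"ty":0.46,"tz":-0.47,"turn":0}
    - {"grip":1,"tx":0.005,"ty":0.46,"tz":-0.47,"turn":0}
    - {"grip":1,"tx":0.005,"ty":0.46,"tz":-0.47,"turn":0}
    - {"grip":1,"tx":0.005,"ty":0.46,"tz":-0.47,"turn":0}
    - {"grip":1,"tx":0.005,"ty":0.46,"tz":-0.47,"turn":0}
    - {"grip":1,"tx":0.005,"ty":0.46,"tz":-0.47,"turn":0}
  newtons: 12

```text
clock: 3.0
position: [0.5335, 0.0109, 0.0384]
ee_rot: [-2.594, -1.772, 0.002]
force: [-1.2, 0.4, 4.9]
width: 0.568
```

Request:
drive_tool:
  increments:
    - {"grip":1,"tx":0,"ty":0,"tz":0.08,"turn":0}
    - {"grip":1,"tx":0,"ty":0,"tz":0.15,"turn":0}
    - {"grip":1,"tx":0.015,"ty":-0.1,"tz":0.15,"turn":0}
    - {"grip":1,"tx":0.015,"ty":-0.2,"tz":0.15,"turn":0}
    - {"grip":1,"tx":0.015,"ty":-0.3,"tz":0.15,"turn":0}
    - {"grip":1,"tx":0.015,"ty":-0.33,"tz":0.1,"turn":0}
    - {"grip":1,"tx":0.015,"ty":-0.33,"tz":0.02,"turn":0}
    - {"grip":1,"tx":0.015,"ty":-0.33,"tz":-0.04,"turn":0}
    - {"grip":1,"tx":0.015,"ty":-0.33,"tz":-0.06,"turn":0}
    - {"grip":1,"tx":0.015,"ty":-0.33,"tz":-0.073,"turn":0}
    - {"grip":1,"tx":0.015,"ty":-0.33,"tz":-0.073,"turn":0}

```text
clock: 4.1
position: [0.5399, -0.1209, 0.0095]
ee_rot: [-2.593, -1.773, 0.002]
force: [0.1, -0.2, 0.1]
width: 0.572
```

Request:
drive_tool:
  increments:
    - {"grip":1,"tx":0,"ty":0,"tz":-0.0025,"turn":0}
    - {"grip":0.6,"tx":0,"ty":0,"tz":-0.0025,"turn":0}
    - {"grip":-0.5,"tx":0,"ty":0,"tz":-0.0025,"turn":0}
    - {"grip":-0.5,"tx":0,"ty":0,"tz":-0.0025,"turn":0}
    - {"grip":-0.5,"tx":0,"ty":0,"tz":0.05,"turn":0}
    - {"grip":-0.5,"tx":0,"ty":0,"tz":0.15,"turn":0}
    - {"grip":-1,"tx":-0.05,"ty":0.1,"tz":0.3,"turn":0}
    - {"grip":-1,"tx":-0.075,"ty":0.175,"tz":0.4,"turn":0}
    - {"grip":-1,"tx":-0.075,"ty":0.175,"tz":0.4,"turn":0}
    - {"grip":-1,"tx":-0.075,"ty":0.175,"tz":0.4,"turn":0}
    - {"grip":-1,"tx":-0.075,"ty":0.175,"tz":0.4,"turn":0}

```text
clock: 5.2
position: [0.51, -0.0512, 0.1697]
ee_rot: [2.593, 1.773, -0.001]
force: [-0.9, 0.3, -0.4]
width: 0.999
```

```bash
python3 - <<'E'
from h import *
s=observe();print(np.round(s['joints'],2),s['position'],s['clock'])
im=np.ascontiguousarray(get_image('wrist')[:,:,::-1]);cv2.imwrite('pics/w2.png',im);np.save('s2.npy',s,allow_pickle=True)
C=cam('wrist',s);print(px(C,(.533,.011,.03)))
E
```

```text
[ 0.29  0.34 -0.38  1.89  0.16  0.93 -0.53] [ 0.51001089 -0.0511825   0.16972328] 5.2
[313.00186639 141.016233  ]
```

View pics/w2.png

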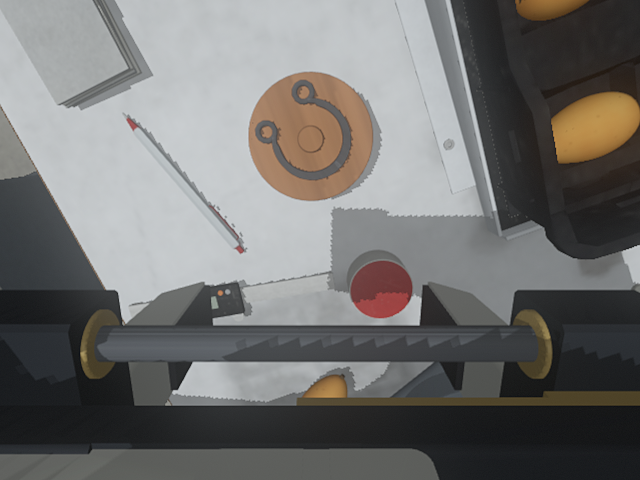

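The roll stands on the bench at (381,287). The ring lies on the puck with its eyes at about (304,92) and (266,132).

```bash
python3 - <<'E'
from h import *
s=np.load('s2.npy',allow_pickle=True).item();C=cam('wrist',s)
im=cv2.imread('pics/w2.png');g=cv2.cvtColor(im,cv2.COLOR_BGR2HSV)
m=((g[...,1]<90)&(g[...,2]<110)).astype(np.uint8);k=np.zeros_like(m);cv2.circle(k,(311,136),60,1,-1);m*=k
cs,hi=cv2.findContours(m,cv2.RETR_CCOMP,cv2.CHAIN_APPROX_NONE)
E=[]
for c,h in zip(cs,hi[0]):
    a=cv2.contourArea(c)
    if a>20:
        (x,y),r=cv2.minEnclosingCircle(c);M=cv2.moments(c);u=(M['m10']/M['m00'],M['m01']/M['m00'])
        print(h[3]>=0,a,np.round(u,1),round(r,1),pt(C,u,.03).round(4),pt(C,u,.025).round(4))
# puck outline and boss
H,S,V=cv2.split(g)
m=((H>5)&(H<22)&(S>70)).astype(np.uint8)
m[:,420:]=0;m[215:]=0
cs,_=cv2.findContours(m,cv2.RETR_EXTERNAL,cv2.CHAIN_APPROX_NONE);c=max(cs,key=cv2.contourArea);e=cv2.fitEllipse(c);print(e,pt(C,e[0],.02).round(4))
r=(((H<6)|(H>174))&(S>150)&(V>90)); r[:240]=0
print([(b,pt(C,b[1],.029).round(4)) for b in blobs(r,300)])
E
```

```text
False 1977.5 [307.4 133. ] 50.8 [0.5312 0.0177 0.03  ] [0.5311 0.0178 0.025 ]
True 132.5 [266.5 131.6] 7.0 [0.5039 0.0295 0.03  ] [0.5033 0.0297 0.025 ]
True 146.0 [303.1  92. ] 7.3 [0.5387 0.0449 0.03  ] [0.5387 0.0454 0.025 ]
((310.3358154296875, 135.93052673339844), (123.02147674560547, 127.16273498535156), 176.3459930419922) [0.5323 0.015  0.02  ]
[]
```

Request:
drive_tool:
  increments:
    - {"grip":-1,"tx":0,"ty":0.6,"tz":0.08,"turn":0.745}
    - {"grip":-1,"tx":0,"ty":0.6,"tz":0.08,"turn":0.745}
    - {"grip":-1,"tx":0,"ty":0.6,"tz":0.08,"turn":0.745}
    - {"grip":-1,"tx":0,"ty":0.6,"tz":0.08,"turn":0.745}
    - {"grip":-1,"tx":0,"ty":0.6,"tz":0.08,"turn":0.745}
    - {"grip":-1,"tx":0,"ty":0.6,"tz":0.08,"turn":0.745}
    - {"grip":-1,"tx":0,"ty":0.6,"tz":0.08,"turn":0.745}
    - {"grip":-1,"tx":0,"ty":0.6,"tz":0.08,"turn":0.745}

```text
clock: 6.05
position: [0.5097, 0.186, 0.1994]
ee_rot: [-1.731, -2.621, 0.007]
force: [-0.3, -0.2, 0.1]
width: 1.001
```

```bash
python3 - <<'E'
from h import *
s=observe();print(np.round(s['joints'],2),s['position'],s['clock'])
im=np.ascontiguousarray(get_image('wrist')[:,:,::-1]);cv2.imwrite('pics/w3.png',im);np.save('s3.npy',s,allow_pickle=True)
C=cam('wrist',s);print(px(C,(.478,.27,.05)))
E
```

```text
[ 0.01  0.4  -0.61  1.77  0.26  1.06 -0.3 ] [0.50968787 0.18597377 0.19939803] 6.05
[321.74020251 107.19537673]
```

View pics/w3.png

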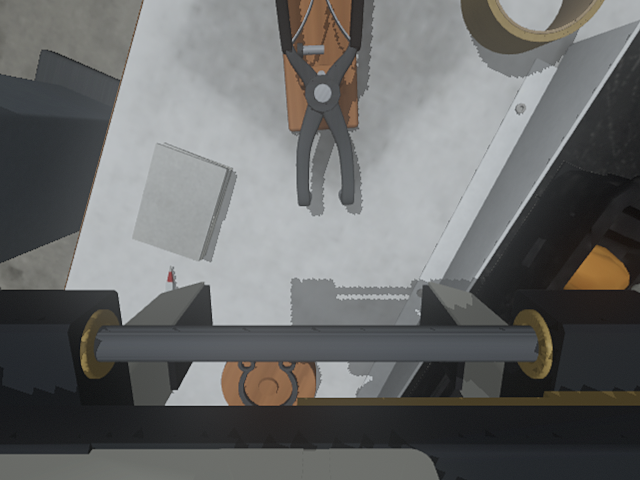

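Pivot is at (322,93), nose ends at (305,203) and (348,201), cards at (185,200), tape at top right. Measuring from views with the parts straight below the camera (row ~134).

```bash
python3 - <<'E'
from h import *
s=np.load('s3.npy',allow_pickle=True).item();C=cam('wrist',s)
p=pt(C,(322.5,92.5),.06);print('pivot',p)
for z in(.03,.06):
    a,b=pt(C,(305,200),z),pt(C,(348,199),z);m=(a+b)/2;print(z,a,b,np.linalg.norm(a-b),np.linalg.norm((m-p)[:2]),np.degrees(np.arctan2(*(m-p)[1::-1])))
print('cam',C[2],'eyes px',[px(C,e) for e in((.5039,.0295,.03),(.5387,.0449,.03))])
E
```

```text
pivot [0.47473879 0.27865254 0.06      ]
0.03 [0.49400156 0.19811565 0.03      ] [0.5267621  0.21306305 0.03      ] 0.03600941199814702 0.08129364642247201 -63.99509192271696
0.06 [0.49295104 0.20305513 0.06      ] [0.5226943  0.21662586 0.06      ] 0.03269290282776414 0.07635208786717167 -64.32239493120836
cam [0.48259538 0.25174668 0.35572874] eyes px [array([245.96150266, 366.37180452]), array([286.07806925, 366.0275759 ])]
```

Request:
drive_tool:
  increments:
    - {"grip":-1,"tx":0.0675,"ty":-0.1125,"tz":-0.1,"turn":0}
    - {"grip":-1,"tx":0.0675,"ty":-0.1125,"tz":-0.1,"turn":0}
    - {"grip":-1,"tx":0.0675,"ty":-0.1125,"tz":-0.1,"turn":0}
    - {"grip":-1,"tx":0.0675,"ty":-0.1125,"tz":-0.1,"turn":0}

```text
clock: 6.5
position: [0.5366, 0.1401, 0.1594]
ee_rot: [-1.734, -2.619, 0.007]
force: [0.4, 0.3, 0.3]
width: 0.999
```

```bash
cat > snap.py <<'E'
import sys
from h import *
n=sys.argv[1];s=observe();im=np.ascontiguousarray(get_image('wrist')[:,:,::-1]);cv2.imwrite(f'pics/{n}.png',im);np.save(f's_{n}.npy',s,allow_pickle=True);print(s['position'],s['clock'],s['ee_rot'])
E
python3 snap.py nose
```

```text
[0.53656744 0.14007363 0.15943618] 6.5 [-1.73417537 -2.61852494  0.00748133]
```

Request:
drive_tool:
  increments:
    - {"grip":-1,"tx":0.03,"ty":-0.425,"tz":0,"turn":0}
    - {"grip":-1,"tx":0.03,"ty":-0.425,"tz":0,"turn":0}
    - {"grip":-1,"tx":0.03,"ty":-0.425,"tz":0,"turn":0}
    - {"grip":-1,"tx":0.03,"ty":-0.425,"tz":0,"turn":0}
    - {"grip":-1,"tx":0.03,"ty":-0.425,"tz":0,"turn":0}
    - {"grip":-1,"tx":0.03,"ty":-0.425,"tz":0,"turn":0}

```text
clock: 7.15
position: [0.5488, -0.0277, 0.1608]
ee_rot: [1.732, 2.621, -0.004]
force: [0.3, 0.7, 0.3]
width: 1.0
```

```bash
python3 snap.py ring; python3 - <<'E'
import cv2,numpy as np
a=cv2.imread('pics/nose.png')[0:290,170:470];b=cv2.imread('pics/ring.png')[0:290,170:470]
cv2.imwrite('pics/nr.png',cv2.resize(np.hstack([a,b]),None,fx=1.33,fy=1.33,interpolation=cv2.INTER_CUBIC))
E
```

```text
[ 0.54882364 -0.02765446  0.16084982] 7.15 [ 1.73193126  2.62071047 -0.00353695]
```

View pics/nr.png

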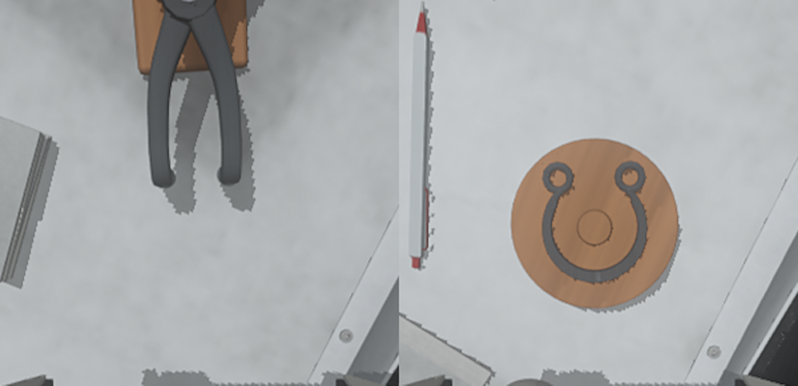

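```bash
cat > eyes.py <<'E'
from h import *
def eyes(n):
    s=np.load(f's_{n}.npy',allow_pickle=True).item();C=cam('wrist',s);g=cv2.cvtColor(cv2.imread(f'pics/{n}.png'),cv2.COLOR_BGR2HSV)
    m=((g[...,1]<90)&(g[...,2]<110)).astype(np.uint8)
    cs,hi=cv2.findContours(m,cv2.RETR_CCOMP,cv2.CHAIN_APPROX_NONE);o=[]
    for c,h in zip(cs,hi[0]):
        M=cv2.moments(c)
        if h[3]>=0 and 70<M['m00']<400 and M['m01']/M['m00']<260: u=(M['m10']/M['m00'],M['m01']/M['m00']);o.append((u,M['m00'],pt(C,u,.0285)))
    return C,o
if __name__=='__main__':
    C,o=eyes('ring')
    for x in o:print(x)
    s=np.load('s_nose.npy',allow_pickle=True).item();C=cam('wrist',s);g=cv2.cvtColor(cv2.imread('pics/nose.png'),cv2.COLOR_BGR2HSV)
    m=((g[...,2]<105)&(g[...,1]<90)).astype(np.uint8)
    for r in (70,80,90,100,110,120,124,128,132,134,136,138,140,142):
        x=np.flatnonzero(np.diff(np.r_[0,m[r,260:380],0]));print(r,(x+260).tolist())
E
python3 eyes.py
```

```text
((289.3689205219454, 133.79478054567022), 140.5, array([0.50362803, 0.03015441, 0.0285    ]))
((343.35555555555555, 132.98713450292396), 142.5, array([0.53866508, 0.04569074, 0.0285    ]))
((606.5461121157324, 199.48462929475588), 276.5, array([0.73746784, 0.07886863, 0.0285    ]))
70 [281, 298, 310, 349]
80 [281, 297, 307, 326, 334, 351]
90 [281, 297, 304, 322, 335, 352, 355, 357]
100 [282, 297, 304, 305, 315, 319, 336, 352]
110 [282, 297, 315, 316, 337, 353, 358, 359]
120 [283, 297, 337, 352]
124 [283, 298, 337, 352]
128 [284, 300, 335, 352]
132 [284, 302, 334, 351]
134 [284, 302, 334, 351]
136 [285, 302, 335, 350]
138 [286, 300, 337, 346]
140 [290, 298]
142 []
```

Request:
drive_tool:
  increments:
    - {"grip":-1,"tx":-0.175,"ty":0.73,"tz":0,"turn":0}
    - {"grip":-1,"tx":-0.175,"ty":0.73,"tz":0,"turn":0}
    - {"grip":-1,"tx":-0.175,"ty":0.73,"tz":0,"turn":0}
    - {"grip":-1,"tx":-0.175,"ty":0.73,"tz":0,"turn":0}
    - {"grip":-1,"tx":-0.175,"ty":0.73,"tz":0,"turn":0}
    - {"grip":-1,"tx":-0.175,"ty":0.73,"tz":0,"turn":0}
    - {"grip":-1,"tx":-0.175,"ty":0.73,"tz":0,"turn":0}
    - {"grip":-1,"tx":-0.175,"ty":0.73,"tz":0,"turn":0}
    - {"grip":-1,"tx":-0.175,"ty":0.73,"tz":0,"turn":0}

```text
clock: 8.1
position: [0.4784, 0.2653, 0.1608]
ee_rot: [1.728, 2.623, -0.004]
force: [1.4, 0.3, -0.6]
width: 0.997
```

```bash
python3 snap.py hand; python3 - <<'E'
import cv2
cv2.imwrite('pics/hc.png',cv2.resize(cv2.imread('pics/hand.png')[0:290,170:470],None,fx=2,fy=2,interpolation=cv2.INTER_CUBIC))
E
```

```text
[0.47841072 0.26528458 0.16081487] 8.1 [ 1.72828665  2.62306776 -0.00396805]
```

View pics/hc.png

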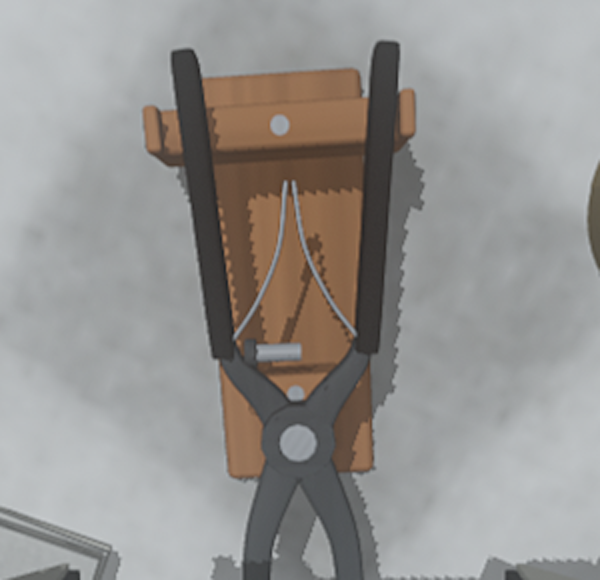

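Handles: ends at crop (185,50) and (387,42), pivot screw at (298,443), rest cheeks at (150,130) and (407,115). Grip region is around crop row 277. Computing the geometry.

```bash
python3 - <<'E'
from h import *
L=lambda n:cam('wrist',np.load(f's_{n}.npy',allow_pickle=True).item())
C=L('hand');q=lambda x,y,z:pt(C,(170+x/2,y/2),z)
pv=q(298,443,.06);a=q(185,50,.056);b=q(387,42,.056);m=(a+b)/2
ang=lambda d:np.degrees(np.arctan2(d[1],d[0]))
print('pivot',pv,'len',np.linalg.norm((m-pv)[:2]),'yaw',ang(pv-m),'perp',ang(a-b)+90, 'ends',np.linalg.norm(a-b))
Cn=L('nose');pr=[pt(Cn,u,.03) for u in((293.6,133.5),(342.4,132))]
n=(pr[0]+pr[1])/2;print('posts',pr,n,np.linalg.norm(pr[0]-pr[1]),'yaw',ang(pr[1]-pr[0])-90,'n-p',np.linalg.norm((n-pv)[:2]),ang(n-pv))
print('pivot in nose view',pt(Cn,(170+187/1.33,3/1.33),.06))
g=cv2.cvtColor(cv2.imread('pics/hand.png'),cv2.COLOR_BGR2HSV);k=((g[...,2]<75)&(g[...,1]<110)).astype(np.uint8)
for r in (60,80,100,120,138,150,165):
    x=np.flatnonzero(np.diff(np.r_[0,k[r,240:400],0]))+240;print(r,x.tolist(),[pt(C,(v,r),.058)[:2].round(4).tolist() for v in (x[0],x[-1])])
e=np.array([[.50363,.03015],[.53867,.04569]]);print('ring yaw',ang(e[1]-e[0])-90,e.mean(0),np.linalg.norm(e[1]-e[0]))
print('top check',pt(cam('top'),(225.1,272),.06))
E
```

```text
pivot [0.47471909 0.27912248 0.06      ] len 0.12065303368172298 yaw -64.91190141983532 perp -64.75359594142125 ends 0.06048560866805122
posts [array([0.4940234 , 0.19920848, 0.03      ]), array([0.52518008, 0.21351945, 0.03      ])] [0.50960174 0.20636396 0.03      ] 0.034286185203705175 yaw -65.32961772532789 n-p 0.08068829411453265 -64.38551869154348
pivot in nose view [0.47721433 0.27153176 0.06      ]
60 [260, 274, 354, 368] [[0.4021, 0.3567], [0.4624, 0.3826]]
80 [262, 277, 352, 366] [[0.4073, 0.3466], [0.4662, 0.3719]]
100 [265, 278, 351, 365] [[0.4132, 0.3365], [0.4705, 0.3611]]
120 [268, 281, 350, 363] [[0.4193, 0.3262], [0.4744, 0.3499]]
138 [271, 283, 349, 362] [[0.4251, 0.3167], [0.4785, 0.3397]]
150 [272, 285, 348, 361] [[0.4284, 0.31], [0.4811, 0.3326]]
165 [274, 287, 348, 360] [[0.4331, 0.3017], [0.4845, 0.3238]]
ring yaw -66.08304167342928 [0.52115 0.03792] 0.03833136052894545
top check [0.47432025 0.27518596 0.06      ]
```

Request:
drive_tool:
  increments:
    - {"grip":-1,"tx":-0.066,"ty":0.1585,"tz":0,"turn":0.029}
    - {"grip":-1,"tx":-0.066,"ty":0.1585,"tz":-0.05,"turn":0.029}
    - {"grip":-1,"tx":-0.066,"ty":0.1585,"tz":-0.15,"turn":0.029}
    - {"grip":-1,"tx":-0.066,"ty":0.1585,"tz":-0.24,"turn":0.029}
    - {"grip":-1,"tx":-0.066,"ty":0.1585,"tz":-0.3,"turn":0.029}
    - {"grip":-1,"tx":-0.066,"ty":0.1585,"tz":-0.324,"turn":0.029}
    - {"grip":-1,"tx":-0.066,"ty":0.1585,"tz":-0.324,"turn":0.029}
    - {"grip":-0.6,"tx":-0.066,"ty":0.1585,"tz":-0.324,"turn":0.029}
    - {"grip":-0.3,"tx":-0.066,"ty":0.1585,"tz":-0.324,"turn":0.029}
    - {"grip":-0.21,"tx":-0.066,"ty":0.1585,"tz":-0.324,"turn":0.029}
    - {"grip":-0.21,"tx":-0.066,"ty":0.1585,"tz":-0.324,"turn":0.029}
    - {"grip":-0.21,"tx":-0.066,"ty":0.1585,"tz":-0.324,"turn":0.029}
  newtons: 30

```text
clock: 9.35
position: [0.4524, 0.328, 0.0317]
ee_rot: [1.69, 2.647, -0.004]
force: [-1.9, -0.8, 5.5]
width: 0.63
```

Request:
drive_tool:
  increments:
    - {"grip":-0.21,"tx":0,"ty":0,"tz":0,"turn":0}
    - {"grip":-0.21,"tx":0,"ty":0,"tz":0,"turn":0}
    - {"grip":-0.21,"tx":0,"ty":0,"tz":0,"turn":0}
  newtons: 30

```text
clock: 9.65
position: [0.4524, 0.3281, 0.0318]
ee_rot: [1.69, 2.648, -0.004]
force: [-1.2, -0.0, 2.8]
width: 0.606
```

Request:
drive_tool:
  increments:
    - {"grip":-0.21,"tx":0,"ty":0,"tz":0.04,"turn":0}
    - {"grip":-0.21,"tx":0,"ty":0,"tz":0.08,"turn":0}
    - {"grip":-0.21,"tx":0,"ty":0,"tz":0.125,"turn":0}
    - {"grip":-0.21,"tx":0.004,"ty":-0.05,"tz":0.125,"turn":-0.0163}
    - {"grip":-0.21,"tx":0.013,"ty":-0.15,"tz":0.125,"turn":-0.0163}
    - {"grip":-0.21,"tx":0.021,"ty":-0.25,"tz":0.125,"turn":-0.0163}
    - {"grip":-0.21,"tx":0.03,"ty":-0.35,"tz":0.125,"turn":-0.0163}
    - {"grip":-0.21,"tx":0.035,"ty":-0.42,"tz":0.125,"turn":-0.0163}
    - {"grip":-0.21,"tx":0.035,"ty":-0.42,"tz":0.1,"turn":-0.0163}
    - {"grip":-0.21,"tx":0.035,"ty":-0.42,"tz":0.0875,"turn":-0.0163}
    - {"grip":-0.21,"tx":0.035,"ty":-0.42,"tz":0.0875,"turn":-0.0163}
  newtons: 30

```text
clock: 10.75
position: [0.4658, 0.161, 0.0661]
ee_rot: [-1.711, -2.634, 0.004]
force: [0.0, 0.3, -1.9]
width: 0.607
```

```bash
python3 - <<'E'
from h import *
s=observe();print(s['position'],s['ee_rot'],s['width'],s['clock'],s['joints'].round(2) if hasattr(s['joints'],'round') else s['joints'])
t=np.ascontiguousarray(get_image('top')[:,:,::-1]);d=np.ascontiguousarray(get_image('side')[:,:,::-1])
cv2.imwrite('pics/t4.png',t);cv2.imwrite('pics/d4.png',d)
for n in('top','side'):print(n,px(cam(n),(.5036,.0302,.03)),px(cam(n),(.5387,.0457,.03)))
a=cv2.resize(t[220:290,270:360],None,fx=6,fy=6,interpolation=cv2.INTER_CUBIC)[:,:400]
u=px(cam('side'),(.521,.038,.03)).astype(int)
b=cv2.resize(d[u[1]-35:u[1]+35,u[0]-33:u[0]+33],None,fx=6,fy=6,interpolation=cv2.INTER_CUBIC);print(u)
cv2.imwrite('pics/td4.png',np.hstack([a,b]))
E
```

```text
[0.46575677 0.16102867 0.06608266] [-1.71086862 -2.63419999  0.00417593] 0.6073024279298295 10.75 [-0.01  0.5  -0.58  2.03  0.41  0.73 -0.42]
top [326.42431912 260.70161133] [320.11888122 246.72613973]
side [338.97000107 252.73880532] [326.87396407 254.8272961 ]
[332 253]
```

View pics/td4.png

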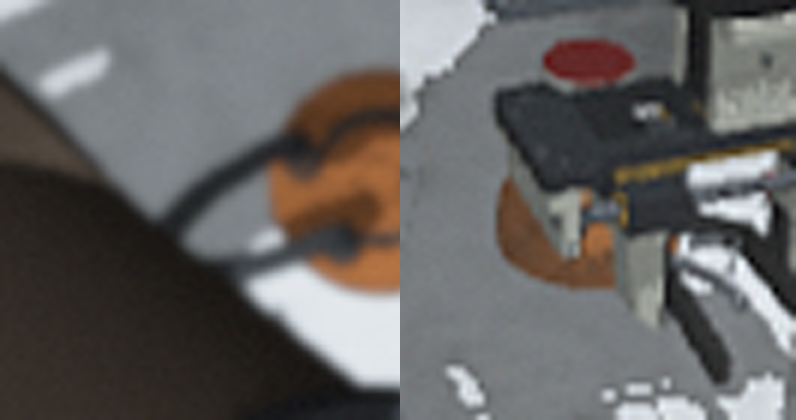

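The nose ends, at crop (300,155) and (345,242), sit over the predicted eyes at (300,160) and (338,244). The side view is hidden by the gripper. Lowering with small steps.

Request:
drive_tool:
  increments:
    - {"grip":-0.21,"tx":0.0012,"ty":-0.002,"tz":-0.01,"turn":0}
    - {"grip":-0.21,"tx":0.0012,"ty":-0.002,"tz":-0.02,"turn":0}
    - {"grip":-0.21,"tx":0.0012,"ty":-0.002,"tz":-0.03,"turn":0}
    - {"grip":-0.21,"tx":0.0012,"ty":-0.002,"tz":-0.035,"turn":0}
    - {"grip":-0.21,"tx":0.0012,"ty":-0.002,"tz":-0.039,"turn":0}
    - {"grip":-0.21,"tx":0.0012,"ty":-0.002,"tz":-0.039,"turn":0}

```text
clock: 11.45
position: [0.4665, 0.1607, 0.0509]
ee_rot: [-1.71, -2.635, 0.003]
force: [-0.4, -0.6, -2.2]
width: 0.603
```

Request:
drive_tool:
  increments:
    - {"grip":-0.21,"tx":0,"ty":-0.0005,"tz":-0.003,"turn":0}
    - {"grip":-0.21,"tx":0,"ty":-0.0005,"tz":-0.0055,"turn":0}
    - {"grip":-0.21,"tx":0,"ty":-0.0005,"tz":-0.0075,"turn":0}
    - {"grip":-0.21,"tx":0,"ty":-0.0005,"tz":-0.0075,"turn":0}

```text
clock: 11.85
position: [0.4664, 0.1605, 0.0479]
ee_rot: [-1.71, -2.635, 0.003]
force: [-0.7, 0.8, -1.1]
width: 0.607
```

Request:
drive_tool:
  increments:
    - {"grip":-0.21,"tx":0,"ty":0,"tz":-0.0015,"turn":0}
    - {"grip":-0.21,"tx":0,"ty":0,"tz":-0.0025,"turn":0}
    - {"grip":-0.21,"tx":0,"ty":0,"tz":-0.0025,"turn":0}

```text
clock: 12.15
position: [0.4664, 0.1605, 0.0469]
ee_rot: [-1.71, -2.635, 0.003]
force: [-0.7, 0.6, -1.9]
width: 0.607
```

Request:
drive_tool:
  increments:
    - {"grip":-0.21,"tx":0,"ty":0,"tz":-0.0025,"turn":0}
    - {"grip":-0.21,"tx":0,"ty":0,"tz":-0.004,"turn":0}
    - {"grip":-0.21,"tx":0,"ty":0,"tz":-0.004,"turn":0}

```text
clock: 12.45
position: [0.4664, 0.1604, 0.0451]
ee_rot: [-1.71, -2.635, 0.004]
force: [-0.6, -1.0, -1.2]
width: 0.605
```

```bash
python3 snap.py in; python3 -c "
from h import *
s=observe();print(s['force'],s['ft_torque'])"
```

```text
[0.46637086 0.16039111 0.04511858] 12.45 [-1.70989805 -2.63515139  0.00382247]
[ 1.05953249  0.53758729 -1.64546542] [-0.03368035 -0.11658992  0.00201607]
```

Request:
drive_tool:
  increments:
    - {"grip":-0.1,"tx":0,"ty":0,"tz":0,"turn":0}
    - {"grip":0,"tx":0.001,"ty":-0.003,"tz":0,"turn":0}
    - {"grip":0.1,"tx":0.002,"ty":-0.005,"tz":0,"turn":0}
    - {"grip":0.2,"tx":0.003,"ty":-0.007,"tz":0,"turn":0}
    - {"grip":0.3,"tx":0.004,"ty":-0.009,"tz":0,"turn":0}
    - {"grip":0.4,"tx":0.004,"ty":-0.009,"tz":0,"turn":0}
    - {"grip":0.5,"tx":0.004,"ty":-0.009,"tz":0,"turn":0}
    - {"grip":0.5,"tx":0.004,"ty":-0.009,"tz":0,"turn":0}
    - {"grip":0.5,"tx":0.004,"ty":-0.009,"tz":0,"turn":0}
  newtons: 15

```text
clock: 13.4
position: [0.468, 0.1568, 0.0452]
ee_rot: [-1.71, -2.635, 0.004]
force: [0.5, 0.2, -1.9]
width: 0.542
```

The jaws stall at 50 mm under 15 N, which is what the ring's spring would give, so the tips are in the eyes. Squeezing to the stop.

Request:
drive_tool:
  increments:
    - {"grip":0.1,"tx":0,"ty":0,"tz":0,"turn":0}
    - {"grip":0.2,"tx":0,"ty":0,"tz":0,"turn":0}
    - {"grip":0.3,"tx":0,"ty":0,"tz":0,"turn":0}
    - {"grip":0.4,"tx":0,"ty":0,"tz":0,"turn":0}
    - {"grip":0.6,"tx":0,"ty":0,"tz":0,"turn":0}
    - {"grip":1,"tx":0,"ty":0,"tz":0,"turn":0}
    - {"grip":1,"tx":0,"ty":0,"tz":0,"turn":0}
    - {"grip":1,"tx":0,"ty":0,"tz":0,"turn":0}
  newtons: 45

```text
clock: 14.2
position: [0.468, 0.1568, 0.0452]
ee_rot: [-1.71, -2.635, 0.004]
force: [-0.5, 0.4, -1.5]
width: 0.332
```

```bash
python3 - <<'E'
from h import *
s=observe();print(s['width']*92,s['force'],s['position'])
t=np.ascontiguousarray(get_image('top')[:,:,::-1]);cv2.imwrite('pics/t5.png',t)
E
```

```text
30.547740816108206 [-0.46586484  0.37033324 -1.47535381] [0.46798146 0.15680211 0.04516238]
```

Request:
drive_tool:
  increments:
    - {"grip":1,"tx":0,"ty":0,"tz":0.01,"turn":0}
    - {"grip":1,"tx":0,"ty":0,"tz":0.03,"turn":0}
    - {"grip":1,"tx":0,"ty":0,"tz":0.06,"turn":0}
    - {"grip":1,"tx":0,"ty":0,"tz":0.1,"turn":0}
    - {"grip":1,"tx":0,"ty":0,"tz":0.15,"turn":0}
    - {"grip":1,"tx":0,"ty":0,"tz":0.21,"turn":0}
    - {"grip":1,"tx":0.01,"ty":-0.04,"tz":0.28,"turn":0}
    - {"grip":1,"tx":0.03,"ty":-0.1,"tz":0.34,"turn":0}
    - {"grip":1,"tx":0.05,"ty":-0.18,"tz":0.38,"turn":0}
    - {"grip":1,"tx":0.06,"ty":-0.26,"tz":0.38,"turn":0}
    - {"grip":1,"tx":0.07,"ty":-0.34,"tz":0.38,"turn":0}
    - {"grip":1,"tx":0.08,"ty":-0.42,"tz":0.38,"turn":0}
    - {"grip":1,"tx":0.09,"ty":-0.5,"tz":0.38,"turn":0}
    - {"grip":1,"tx":0.1,"ty":-0.58,"tz":0.38,"turn":0}
    - {"grip":1,"tx":0.11,"ty":-0.66,"tz":0.38,"turn":0}
    - {"grip":1,"tx":0.11,"ty":-0.72,"tz":0.38,"turn":0}

```text
clock: 15.85
position: [0.5121, -0.1334, 0.1982]
ee_rot: [1.711, 2.634, -0.004]
force: [-0.5, 0.6, -1.6]
width: 0.338
```

Request:
drive_tool:
  increments:
    - {"grip":1,"tx":0,"ty":-0.08,"tz":0,"turn":0}
    - {"grip":1,"tx":0,"ty":-0.16,"tz":0,"turn":0}
    - {"grip":1,"tx":0,"ty":-0.24,"tz":0,"turn":0}
    - {"grip":1,"tx":0,"ty":-0.32,"tz":0,"turn":0}
    - {"grip":1,"tx":0,"ty":-0.4,"tz":0,"turn":0}
    - {"grip":1,"tx":0,"ty":-0.48,"tz":0,"turn":0}
    - {"grip":1,"tx":0,"ty":-0.56,"tz":0,"turn":0}
    - {"grip":1,"tx":0,"ty":-0.62,"tz":0,"turn":0}
    - {"grip":1,"tx":0,"ty":-0.63,"tz":0,"turn":0}
    - {"grip":1,"tx":0,"ty":-0.63,"tz":0,"turn":0}

```text
clock: 16.85
position: [0.5117, -0.3858, 0.1987]
ee_rot: [1.713, 2.632, -0.003]
force: [-0.4, -0.4, -2.7]
width: 0.336
```

```bash
python3 snap.py sh; python3 - <<'E'
from h import *
t=np.ascontiguousarray(get_image('top')[:,:,::-1]);cv2.imwrite('pics/t6.png',t)
s=np.load('s_sh.npy',allow_pickle=True).item();C=cam('wrist',s);T=cam('top')
u=px(C,(.566,-.284,.05));v=px(T,(.566,-.284,.05));p=px(T,(.532,.0135,.03));e=px(T,np.array(s['position'])+[.405*.128,-.914*.128,-.02]);print(u,v,p,e,s['width']*92)
def crop(im,c,h,S=400):
    x,y=int(c[0]),int(c[1]);im=cv2.copyMakeBorder(im,h,h,h,h,cv2.BORDER_CONSTANT);return cv2.resize(im[y:y+2*h,x:x+2*h],(S,S),interpolation=cv2.INTER_CUBIC)
w=cv2.imread('pics/sh.png')
a=crop(w,u,100,500)
b=np.vstack([crop(t,p,30,250),crop(t,e,32,250)])
cv2.imwrite('pics/sh3.png',np.hstack([a,b]))
E
```

```text
[ 0.5117402  -0.38584176  0.19872649] 16.85 [ 1.7132361   2.6323724  -0.00276717]
[437.11007326 133.42770798] [453.70040833 233.99555887] [333.03892974 249.32432231] [568.81160583 225.2439977 ] 30.86703320744393
```

View pics/sh3.png

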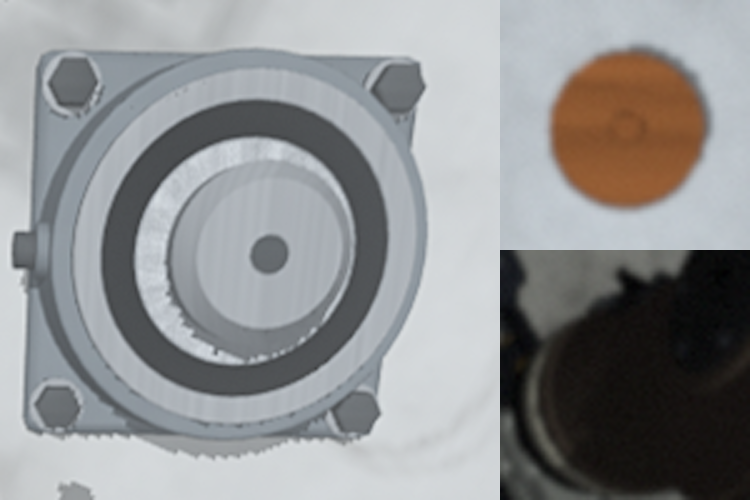

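Puck is empty, so the ring came with the pliers (arm hides the noses in the top view). Wrist crop: dark seal ring centred near (244,248), shaft end hole at (269,254).

```bash
python3 - <<'E'
from h import *
s=np.load('s_sh.npy',allow_pickle=True).item();C=cam('wrist',s);K,Rm,eye=C;print('eye',eye)
g=cv2.cvtColor(cv2.imread('pics/sh.png'),cv2.COLOR_BGR2GRAY)[33:233,337:537]
m=(g<100).astype(np.uint8);cs,hi=cv2.findContours(m,cv2.RETR_CCOMP,cv2.CHAIN_APPROX_NONE)
F={}
for c,h in zip(cs,hi[0]):
    if len(c)>20:
        e=cv2.fitEllipse(c);ctr=np.array(e[0])+[337,33];print(h[3]>=0,len(c),ctr.round(1),np.round(e[1],1),np.round((ctr-[337,33])*2.5))
        if h[3]<0 and len(c)>250:F['seal']=ctr
        if h[3]<0 and 20<len(c)<80:
            q=(ctr-[337,33])*2.5
            if abs(q-[269,254]).max()<15:F['hole']=ctr
print(F)
for zb in np.arange(.044,.0565,.002):
    a=pt(C,F['seal'],zb);b=pt(C,F['hole'],zb+.024);print(round(zb,3),a.round(4),b.round(4),((a-b)[:2]*1e3).round(1))
T=cam('top');t=cv2.imread('pics/top0.png')
im=cv2.cvtColor(t,cv2.COLOR_BGR2GRAY)[205:265,420:490];m=(im<75).astype(np.uint8)
for c in cv2.findContours(m,cv2.RETR_EXTERNAL,cv2.CHAIN_APPROX_NONE)[0]:
    if len(c)>12:
        e=cv2.fitEllipse(c);ctr=np.array(e[0])+[420,205];print('top',len(c),ctr.round(1),np.round(e[1],1),pt(T,ctr,.05).round(4))
E
```

```text
eye [ 0.48338869 -0.32071102  0.35510063]
False 29 [468.3 196.5] [6.5 7.7] [328. 409.]
False 27 [354.2 187.5] [3.5 5.2] [ 43. 386.]
False 129 [383.8 174.5] [31.5 74.4] [117. 354.]
False 50 [348.  140.4] [ 7.2 14.1] [ 27. 268.]
False 325 [434.3 131.7] [109.9 120.1] [243. 247.]
True 258 [434.5 132.9] [87.3 95.3] [244. 250.]
False 59 [365.7  64.2] [17.  20.7] [72. 78.]
False 28 [482.7  69.1] [ 9.6 10.3] [364.  90.]
{'seal': array([434.33180237, 131.74198151])}Traceback (most recent call last):
  File "<stdin>", line 15, in <module>
KeyError: 'hole'
```

```bash
python3 - <<'E'
from h import *
s=np.load('s_sh.npy',allow_pickle=True).item();C=cam('wrist',s);K,Rm,eye=C
g=cv2.cvtColor(cv2.imread('pics/sh.png'),cv2.COLOR_BGR2GRAY)
hw=g[124:146,434:456];b=[x for x in blobs(hw<125,15)];print(b)
hole=np.array(b[0][1])+[434,124] if len(b)==1 else np.array([444.6,134.6])
seal=np.array([434.35,132.2]);print(hole)
for zb in np.arange(.044,.0565,.002):
    a=pt(C,seal,zb);c=pt(C,hole,zb+.024);print(round(zb,3),a.round(4),c.round(4),((a-c)[:2]*1e3).round(1))
# seal diameter and housing scale, foot corner bolts mean (z~.02)
T=cam('top');t=cv2.imread('pics/top0.png')
im=cv2.cvtColor(t,cv2.COLOR_BGR2GRAY)[205:265,420:490]
for th in(60,75,90):
  for c in cv2.findContours((im<th).astype(np.uint8),cv2.RETR_CCOMP,cv2.CHAIN_APPROX_NONE)[0]:
    if len(c)>40:
        e=cv2.fitEllipse(c);ctr=np.array(e[0])+[420,205];print('top',th,len(c),ctr.round(1),np.round(e[1],1),pt(T,ctr,.05).round(4))
E
```

```text
[([5, 4, 14, 15, 171], [11.5, 11.2])]
[445.5 135.2]
0.044 [ 0.5653 -0.2833  0.044 ] [ 0.5671 -0.2848  0.068 ] [-1.9  1.5]
0.046 [ 0.5647 -0.2836  0.046 ] [ 0.5665 -0.2851  0.07  ] [-1.8  1.5]
0.048 [ 0.5642 -0.2838  0.048 ] [ 0.566  -0.2853  0.072 ] [-1.7  1.5]
0.05 [ 0.5637 -0.2841  0.05  ] [ 0.5654 -0.2856  0.074 ] [-1.7  1.5]
0.052 [ 0.5632 -0.2843  0.052 ] [ 0.5648 -0.2858  0.076 ] [-1.6  1.5]
0.054 [ 0.5626 -0.2845  0.054 ] [ 0.5642 -0.2861  0.078 ] [-1.6  1.5]
0.056 [ 0.5621 -0.2848  0.056 ] [ 0.5636 -0.2863  0.08  ] [-1.5  1.6]
top 60 54 [375.5 239. ] [ 67.2 104.5] [ 0.5545 -0.0907  0.05  ]
top 60 94 [453.5 234. ] [32.  33.7] [ 0.566  -0.2836  0.05  ]
top 60 83 [453.4 234.3] [28.1 30.1] [ 0.5652 -0.2833  0.05  ]
top 75 96 [453.5 234.1] [33.  34.4] [ 0.5658 -0.2835  0.05  ]
top 75 79 [453.3 234.5] [26.7 29.7] [ 0.5647 -0.283   0.05  ]
top 75 109 [460.8 231.5] [54.1 68. ] [ 0.5723 -0.302   0.05  ]
top 90 98 [453.5 234. ] [33.6 35.3] [ 0.5659 -0.2836  0.05  ]
top 90 82 [453.2 234.9] [25.5 28.8] [ 0.5638 -0.2827  0.05  ]
top 90 182 [446.8 237.6] [41.7 49.8] [ 0.5571 -0.2664  0.05  ]
top 90 41 [456. 212.] [ 8.2 18. ] [ 0.6214 -0.2925  0.05  ]
```

```bash
python3 - <<'E'
from h import *
def dark(im,c,r,th):
    x,y=map(int,c);w=im[y-r:y+r,x-r:x+r];return [(st[4],(np.array(ce)+[x-r,y-r]).round(1).tolist()) for st,ce in blobs(w<th,8)]
C=cam('wrist',np.load('s1.npy',allow_pickle=True).item());g=cv2.cvtColor(cv2.imread('pics/w1.png'),cv2.COLOR_BGR2GRAY)
u=px(C,(.565,-.285,.074));print(u,dark(g,u,14,100))
for z in(.068,.074,.08):print('w1',pt(C,(398,323),z))
T=cam('top');t=cv2.cvtColor(cv2.imread('pics/top0.png'),cv2.COLOR_BGR2GRAY);t6=cv2.cvtColor(cv2.imread('pics/t6.png'),cv2.COLOR_BGR2GRAY)
for p in((.565,-.285,.074),(.5665,-.2836,.074)):print(px(T,p))
print(t[228:238,450:463]);print(pt(T,(456.8,232.7),.074))
# radial edges of cone top and seal in 'sh'
g=cv2.cvtColor(cv2.imread('pics/sh.png'),cv2.COLOR_BGR2GRAY).astype(float)
print(g[135,395:500:1].astype(int).tolist());print(g[70:200,445].astype(int).tolist())
E
```

```text
[398.86375308 328.7061975 ] [(577, [397.1, 330.6]), (12, [399.2, 316.2]), (60, [407.7, 317.6])]
w1 [ 0.56615694 -0.28288648  0.068     ]
w1 [ 0.56599528 -0.27952741  0.074     ]
w1 [ 0.56583363 -0.27616833  0.08      ]
[456.82692165 232.81378806]
[456.21589205 232.20458019]
[[124 130 133 132 132 131 130 131 132 133 133 131 123]
 [129 131 132 131 131 126 124 124 129 130 133 131 126]
 [132 132 132 129 126 114 105 108 118 128 130 132 131]
 [134 134 132 128 116  93  78  81 101 121 131 134 134]
 [133 133 132 124 106  78  62  66  90 118 133 135 135]
 [132 131 131 124 107  82  69  73  95 118 135 138 138]
 [134 134 133 131 121 104  94  97 111 130 136 137 137]
 [133 134 135 136 134 127 120 121 128 134 137 137 137]
 [134 137 138 137 137 135 135 134 136 137 138 136 135]
 [133 137 138 138 139 138 138 136 137 137 137 134 132]]
[ 0.56527906 -0.28494946  0.074     ]
[192, 191, 195, 195, 196, 192, 201, 196, 145, 100, 121, 149, 157, 155, 157, 158, 159, 160, 158, 154, 164, 176, 179, 178, 175, 175, 176, 177, 179, 180, 178, 177, 178, 179, 180, 179, 178, 177, 178, 180, 185, 167, 120, 99, 105, 106, 106, 1
[... 200 characters left out ...]
84, 83, 83, 84, 83, 84, 82, 81, 115, 167, 180, 180, 179, 176, 177, 178, 179]
[179, 181, 164, 113, 75, 79, 79, 79, 79, 80, 79, 80, 79, 79, 78, 78, 76, 74, 137, 186, 199, 201, 202, 206, 208, 208, 190, 166, 166, 169, 171, 172, 171, 171, 175, 179, 178, 178, 177, 177, 177, 176, 175, 175, 175, 174, 174, 174, 173, 174, 174, 173, 174, 174, 174, 176, 156, 115, 100, 104, 106, 106, 107, 106, 107, 106, 105, 105, 104, 105, 104, 99, 136, 170, 175, 173, 173, 173, 173, 173, 173, 173, 173, 173, 174, 174, 173, 173, 173, 173, 173, 173, 176, 170, 141, 119, 123, 123, 123, 122, 123, 125, 124, 124, 122, 128, 110, 77, 79, 80, 81, 80, 82, 82, 82, 82, 83, 81, 77, 135, 177, 184, 180, 180, 180, 180, 179, 179, 180, 178]
```

```bash
python3 - <<'E'
from h import *
for n in('in','sh'):
    s=np.load(f's_{n}.npy',allow_pickle=True).item()
    g=cv2.cvtColor(cv2.imread(f'pics/{n}.png'),cv2.COLOR_BGR2HSV);k=((g[...,2]<75)&(g[...,1]<110)).astype(np.uint8);k[290:]=0;k[:,:150]=0;k[:,480:]=0
    T=np.array(camera_info('wrist')['hand_eye']);C=cam('wrist',s);Kt=(C[0],T[:3,:3],T[:3,3])  # tool coords
    for st,ce in blobs(k,150):print(n,st,ce,'tool end',pt(Kt,(st[0]+st[2]/2,st[1]),-.0268).round(4))
    for r in range(0,290,24):
        x=np.flatnonzero(np.diff(np.r_[0,k[r],0]));print(r,x.tolist())
w=np.hstack([cv2.imread('pics/in.png')[0:300,180:460],cv2.imread('pics/sh.png')[0:300,180:460],cv2.resize(cv2.imread('pics/t5.png')[225:285,285:333],(240,300),interpolation=cv2.INTER_CUBIC)]);cv2.imwrite('pics/cmp.png',w)
E
```

```text
in [236, 196, 30, 95, 1434] [252.3, 257.4] tool end [ 0.051  -0.0214 -0.0268]
0 []
24 []
48 []
72 []
96 []
120 []
144 [240, 251, 378, 388, 389, 403]
168 [254, 255, 375, 377, 399, 402]
192 [230, 231, 253, 254, 255, 257, 374, 375, 399, 401]
216 [232, 234, 252, 259, 372, 373]
240 [235, 237, 252, 261, 371, 372, 395, 396]
264 [238, 263, 369, 371, 393, 394]
288 [239, 265, 368, 374, 383, 392]
sh [286, 209, 61, 82, 2667] [314.7, 258.2] tool end [ 0.0466  0.0004 -0.0268]
0 []
24 []
48 []
72 []
96 [393, 394, 410, 411]
120 [392, 393]
144 [390, 391]
168 [327, 328]
192 [301, 302, 326, 327]
216 [297, 300, 313, 314, 330, 332]
240 [293, 330, 334, 337]
264 [289, 310, 320, 342]
288 [274, 280, 285, 306, 325, 346, 353, 358]
```

```bash
python3 - <<'E'
from h import *
a=cv2.imread('pics/in.png')[...,::-1].astype(int);b=cv2.imread('pics/sh.png')[...,::-1].astype(int)
for c in(236,240,386,390,394):print('in',c,a[104:180:2,c].mean(1).astype(int).tolist())
for c in(300,308,314,320,328):print('sh',c,b[60:200:3,c].mean(1).astype(int).tolist())
E
```

```text
in 236 [204, 204, 205, 205, 206, 206, 206, 205, 205, 205, 204, 204, 203, 203, 203, 202, 202, 202, 201, 209, 97, 86, 87, 87, 87, 86, 87, 86, 85, 86, 85, 83, 84, 84, 82, 82, 81, 81]
in 240 [204, 204, 205, 205, 206, 206, 206, 205, 205, 204, 203, 203, 202, 202, 203, 202, 202, 202, 202, 210, 71, 87, 88, 86, 87, 86, 85, 84, 84, 84, 83, 84, 84, 82, 82, 83, 82, 81]
in 386 [128, 127, 128, 126, 109, 102, 83, 119, 117, 142, 174, 171, 171, 169, 169, 168, 167, 169, 173, 117, 74, 76, 76, 77, 77, 76, 76, 76, 77, 77, 78, 77, 77, 77, 77, 78, 78, 78]
in 390 [127, 126, 128, 125, 111, 98, 86, 116, 110, 160, 155, 168, 168, 168, 168, 168, 167, 166, 170, 134, 74, 74, 76, 75, 76, 75, 75, 75, 78, 76, 77, 77, 77, 77, 76, 77, 77, 78]
in 394 [129, 129, 129, 124, 103, 98, 92, 115, 112, 109, 155, 167, 166, 167, 166, 166, 166, 167, 169, 141, 72, 74, 74, 74, 75, 74, 75, 75, 75, 75, 76, 75, 76, 76, 75, 77, 76, 77]
sh 300 [198, 201, 197, 192, 188, 185, 188, 192, 198, 204, 207, 209, 209, 209, 210, 211, 211, 210, 209, 210, 210, 211, 211, 210, 211, 212, 213, 214, 214, 214, 196, 86, 86, 86, 84, 81, 76, 67, 101, 166, 189,
[... 244 characters left out ...]
1, 79, 79]
sh 314 [191, 192, 193, 194, 195, 196, 195, 193, 193, 196, 200, 203, 206, 208, 208, 207, 205, 206, 207, 209, 210, 210, 212, 213, 214, 215, 214, 215, 215, 201, 87, 87, 88, 86, 86, 85, 85, 84, 84, 84, 83, 81, 82, 80, 79, 79, 79]
sh 320 [195, 197, 201, 203, 203, 203, 200, 196, 191, 193, 196, 199, 204, 205, 207, 207, 207, 208, 209, 210, 210, 212, 212, 212, 214, 214, 214, 213, 211, 217, 71, 87, 87, 87, 87, 86, 84, 84, 84, 82, 82, 82, 81, 80, 81, 80, 79]
sh 328 [185, 187, 188, 191, 193, 198, 201, 199, 197, 191, 189, 190, 193, 199, 203, 205, 207, 208, 209, 210, 211, 212, 213, 211, 210, 212, 213, 213, 214, 214, 201, 72, 72, 66, 75, 103, 189, 204, 216, 218, 213, 212, 215, 215, 203, 142, 65]
```

```bash
python3 - <<'E'
from h import *
T=cam('top');c=[]
for n in('t4','t5'):
    im=cv2.imread(f'pics/{n}.png')[228:278,300:350];im=cv2.resize(im,(400,400),interpolation=cv2.INTER_CUBIC)
    c.append(im)
cv2.imwrite('pics/cmp.png',np.hstack(c))
d=np.array([.4094,-.9123])
for l in(.127,.129,.131,.133):
    m=np.array([.468,.1568])+d*l;print(l,[((px(T,[*(m+s*np.array([.914,.405])),.05])-[300,228])*8).round().tolist() for s in(-.0385,.0385)])
m=np.array([.46576,.16103])+d*.134;print([((px(T,[*(m+s*np.array([.914,.405])),.07])-[300,228])*8).round().tolist() for s in(-.0195,.0195)])
E
```

```text
0.127 [[229.0, 316.0], [125.0, 88.0]]
0.129 [[234.0, 313.0], [131.0, 86.0]]
0.131 [[240.0, 311.0], [137.0, 83.0]]
0.133 [[246.0, 308.0], [143.0, 80.0]]
[[211.0, 250.0], [158.0, 133.0]]
```

View pics/cmp.png

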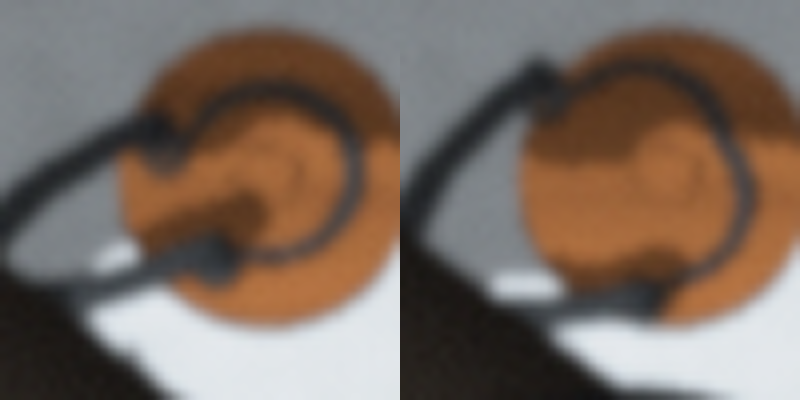

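The puck is bare of roll, both noses sit over the eyes (right panel: spread at (148,86) and (245,296)). The tip mid is about 132 mm ahead of the TCP. Going above the shaft.

Request:
drive_tool:
  increments:
    - {"grip":1,"tx":-0.002,"ty":0.06,"tz":0,"turn":0}
    - {"grip":1,"tx":-0.005,"ty":0.14,"tz":0,"turn":0}
    - {"grip":1,"tx":-0.008,"ty":0.22,"tz":0,"turn":0}
    - {"grip":1,"tx":-0.01,"ty":0.3,"tz":0,"turn":0}
    - {"grip":1,"tx":-0.013,"ty":0.38,"tz":0,"turn":0}
    - {"grip":1,"tx":-0.016,"ty":0.46,"tz":0,"turn":0}
    - {"grip":1,"tx":-0.019,"ty":0.54,"tz":0,"turn":0}
    - {"grip":1,"tx":-0.0205,"ty":0.58,"tz":0,"turn":0}
    - {"grip":1,"tx":-0.0205,"ty":0.5915,"tz":0,"turn":0}
    - {"grip":1,"tx":-0.0205,"ty":0.5915,"tz":-0.05,"turn":0}
    - {"grip":1,"tx":-0.0205,"ty":0.5915,"tz":-0.11,"turn":0}
    - {"grip":1,"tx":-0.0205,"ty":0.5915,"tz":-0.17,"turn":0}
    - {"grip":1,"tx":-0.0205,"ty":0.5915,"tz":-0.21,"turn":0}
    - {"grip":1,"tx":-0.0205,"ty":0.5915,"tz":-0.23,"turn":0}
    - {"grip":1,"tx":-0.0205,"ty":0.5915,"tz":-0.23,"turn":0}

```text
clock: 18.45
position: [0.5037, -0.148, 0.106]
ee_rot: [-1.711, -2.634, 0.003]
force: [0.2, 1.0, -2.0]
width: 0.336
```

```bash
python3 - <<'E'
from h import *
s=observe();print(s['position'],s['force'],s['ft_torque'],s['ee_rot'])
for n in('top','side'):cv2.imwrite(f'pics/{n}8.png',np.ascontiguousarray(get_image(n)[:,:,::-1]))
E
```

```text
[ 0.50371552 -0.14798104  0.10595878] [ 0.19458718  0.99160382 -2.02990194] [ 0.03429376 -0.12021807 -0.00387915] [-1.71060514 -2.63417517  0.00318227]
```

Request:
drive_tool:
  increments:
    - {"grip":1,"tx":-0.0005,"ty":-0.003,"tz":-0.005,"turn":0}
    - {"grip":1,"tx":-0.0005,"ty":-0.003,"tz":-0.012,"turn":0}
    - {"grip":1,"tx":-0.0005,"ty":-0.003,"tz":-0.019,"turn":0}
    - {"grip":1,"tx":-0.0005,"ty":-0.003,"tz":-0.026,"turn":0}
    - {"grip":1,"tx":-0.0005,"ty":-0.003,"tz":-0.033,"turn":0}
    - {"grip":1,"tx":-0.0005,"ty":-0.003,"tz":-0.04,"turn":0}

```text
clock: 19.15
position: [0.5045, -0.1488, 0.0911]
ee_rot: [1.71, 2.634, -0.002]
force: [-0.4, 0.2, -2.2]
width: 0.339
```

```bash
python3 - <<'E'
from h import *
s=observe();print(s['position'],s['force'],s['ft_torque'])
E
```

```text
[ 0.50451034 -0.14880292  0.09108604] [-0.41238346  0.15008543 -2.17722677] [ 0.01401999 -0.14111874 -0.02759544]
```

Request:
drive_tool:
  increments:
    - {"grip":1,"tx":0,"ty":0,"tz":-0.003,"turn":0}
    - {"grip":1,"tx":0,"ty":0,"tz":-0.007,"turn":0}
    - {"grip":1,"tx":0,"ty":0,"tz":-0.011,"turn":0}
    - {"grip":1,"tx":0,"ty":0,"tz":-0.015,"turn":0}

```text
clock: 19.55
position: [0.5046, -0.1488, 0.085]
ee_rot: [1.709, 2.634, -0.002]
force: [-0.6, 1.0, -1.5]
width: 0.333
```

Request:
drive_tool:
  increments:
    - {"grip":1,"tx":-0.0025,"ty":-0.001,"tz":-0.003,"turn":0}
    - {"grip":1,"tx":-0.0025,"ty":-0.001,"tz":-0.006,"turn":0}
    - {"grip":1,"tx":-0.0025,"ty":-0.001,"tz":-0.01,"turn":0}
    - {"grip":1,"tx":-0.0025,"ty":-0.001,"tz":-0.0125,"turn":0}
    - {"grip":1,"tx":-0.0025,"ty":-0.001,"tz":-0.0125,"turn":0}

```text
clock: 20.05
position: [0.5035, -0.1493, 0.0799]
ee_rot: [1.71, 2.634, -0.002]
force: [0.3, -0.2, -1.0]
width: 0.332
```

```bash
python3 - <<'E'
from h import *
s=observe();print(s['position'],s['force'],s['ft_torque'])
E
```

```text
[ 0.50349348 -0.14925111  0.07987031] [ 0.33729813 -0.1889541  -1.04613492] [-0.04618278 -0.12365383  0.00167254]
```

Request:
drive_tool:
  increments:
    - {"grip":1,"tx":0,"ty":0,"tz":-0.003,"turn":0}
    - {"grip":1,"tx":0,"ty":0,"tz":-0.006,"turn":0}
    - {"grip":1,"tx":0,"ty":0,"tz":-0.009,"turn":0}

```text
clock: 20.35
position: [0.5035, -0.1492, 0.0762]
ee_rot: [1.71, 2.634, -0.002]
force: [0.6, 0.0, -1.0]
width: 0.332
```

Request:
drive_tool:
  increments:
    - {"grip":1,"tx":0,"ty":0,"tz":-0.003,"turn":0}
    - {"grip":1,"tx":0,"ty":0,"tz":-0.006,"turn":0}
    - {"grip":1,"tx":0,"ty":0,"tz":-0.006,"turn":0}

```text
clock: 20.65
position: [0.5034, -0.1492, 0.0736]
ee_rot: [1.71, 2.634, -0.002]
force: [-0.7, -0.4, -1.4]
width: 0.336
```

Request:
drive_tool:
  increments:
    - {"grip":1,"tx":0,"ty":0,"tz":-0.003,"turn":0}
    - {"grip":1,"tx":0,"ty":0,"tz":-0.005,"turn":0}
    - {"grip":1,"tx":0,"ty":0,"tz":-0.005,"turn":0}

```text
clock: 20.95
position: [0.5034, -0.1492, 0.0715]
ee_rot: [1.71, 2.634, -0.002]
force: [-0.3, -0.1, -1.1]
width: 0.336
```

Request:
drive_tool:
  increments:
    - {"grip":1,"tx":0,"ty":0,"tz":-0.003,"turn":0}
    - {"grip":1,"tx":0,"ty":0,"tz":-0.005,"turn":0}
    - {"grip":1,"tx":0,"ty":0,"tz":-0.005,"turn":0}

```text
clock: 21.25
position: [0.5034, -0.1492, 0.0694]
ee_rot: [1.71, 2.634, -0.002]
force: [0.8, -0.3, -1.0]
width: 0.338
```

```bash
python3 - <<'E'
from h import *
s=observe();print(s['position'],s['force'],s['ft_torque'])
E
```

```text
[ 0.50338128 -0.14922484  0.06941138] [ 0.83382152 -0.27716927 -0.99471369] [-0.08510929 -0.23534624  0.05226452]
```

Request:
drive_tool:
  increments:
    - {"grip":1,"tx":0,"ty":0,"tz":-0.003,"turn":0}
    - {"grip":1,"tx":0,"ty":0,"tz":-0.004,"turn":0}
    - {"grip":1,"tx":0,"ty":0,"tz":-0.004,"turn":0}

```text
clock: 21.55
position: [0.5034, -0.1492, 0.0677]
ee_rot: [1.71, 2.635, -0.002]
force: [-0.4, 0.3, -2.1]
width: 0.334
```

```bash
python3 - <<'E'
from h import *
s=observe();print(s['position'],s['force'],s['ft_torque'])
E
```

```text
[ 0.5033516  -0.14923832  0.06774115] [-0.43511276  0.3069807  -2.08205095] [-0.09807189 -0.1781693   0.00748815]
```

Request:
drive_tool:
  increments:
    - {"grip":1,"tx":0,"ty":0,"tz":-0.003,"turn":0}
    - {"grip":1,"tx":0,"ty":0,"tz":-0.004,"turn":0}
    - {"grip":1,"tx":0,"ty":0,"tz":-0.004,"turn":0}

```text
clock: 21.85
position: [0.5034, -0.1492, 0.0661]
ee_rot: [1.709, 2.635, -0.002]
force: [0.7, -0.0, -1.8]
width: 0.337
```

```bash
python3 - <<'E'
from h import *
s=observe();print(s['position'],s['force'],s['ft_torque'])
E
```

```text
[ 0.50336351 -0.1492373   0.06606788] [ 0.67334894 -0.03710988 -1.82382924] [-0.11805669 -0.17022592  0.03870658]
```

Request:
drive_tool:
  increments:
    - {"grip":1,"tx":0,"ty":0,"tz":-0.003,"turn":0}
    - {"grip":1,"tx":0,"ty":0,"tz":-0.004,"turn":0}
    - {"grip":1,"tx":0,"ty":0,"tz":-0.004,"turn":0}

```text
clock: 22.15
position: [0.5033, -0.1491, 0.0644]
ee_rot: [1.71, 2.635, -0.002]
force: [-0.4, 0.7, -1.4]
width: 0.333
```

```bash
python3 - <<'E'
from h import *
s=observe();print(s['position'],s['force'],s['ft_torque'])
E
```

```text
[ 0.50327919 -0.14909427  0.06439391] [-0.41999231  0.67472877 -1.37708469] [ 0.05649455 -0.06534522  0.02964839]
```

Request:
drive_tool:
  increments:
    - {"grip":1,"tx":0,"ty":0,"tz":-0.002,"turn":0}
    - {"grip":1,"tx":0,"ty":0,"tz":-0.004,"turn":0}
    - {"grip":1,"tx":0,"ty":0,"tz":-0.004,"turn":0}

```text
clock: 22.45
position: [0.5034, -0.1494, 0.0627]
ee_rot: [1.71, 2.635, -0.002]
force: [0.6, -1.5, -1.1]
width: 0.337
```

Request:
drive_tool:
  increments:
    - {"grip":1,"tx":0,"ty":0,"tz":-0.002,"turn":0}
    - {"grip":1,"tx":0,"ty":0,"tz":-0.004,"turn":0}
    - {"grip":1,"tx":0,"ty":0,"tz":-0.004,"turn":0}

```text
clock: 22.75
position: [0.5034, -0.1495, 0.061]
ee_rot: [1.71, 2.635, -0.002]
force: [0.7, -0.9, -0.1]
width: 0.337
```

```bash
python3 - <<'E'
from h import *
s=observe();print(s['position'],s['force'],s['ft_torque'])
for n in('top','side','wrist'):cv2.imwrite(f'pics/{n}9.png',np.ascontiguousarray(get_image(n)[:,:,::-1]))
E
```

```text
[ 0.50335243 -0.14945863  0.06104532] [ 0.65570912 -0.85488357 -0.12591274] [-0.25968656 -0.24815035  0.09765205]
```

Request:
drive_tool:
  increments:
    - {"grip":1,"tx":0,"ty":0,"tz":-0.002,"turn":0}
    - {"grip":1,"tx":0,"ty":0,"tz":-0.004,"turn":0}
    - {"grip":1,"tx":0,"ty":0,"tz":-0.004,"turn":0}
    - {"grip":1,"tx":0,"ty":0,"tz":-0.004,"turn":0}

```text
clock: 23.3
position: [0.5033, -0.1492, 0.0595]
ee_rot: [1.709, 2.635, -0.002]
force: [-0.1, -0.1, 0.2]
width: 0.334
```

```bash
python3 - <<'E'
from h import *
s=observe();print(s['position'],s['force'],s['ft_torque'])
C=cam('wrist',s);g=cv2.imread('pics/wrist9.png').mean(2);b=cv2.imread('pics/sh.png').mean(2)
for c in(305,312,320):print([int(x) for x in g[130:170:2,c]],[int(x) for x in b[130:170:2,c]])
E
```

```text
[ 0.50331621 -0.1491936   0.05950401] [-0.10606148 -0.06859178  0.23732872] [ 0.02681243 -0.17881913  0.0023125 ]
[210, 211, 211, 211, 211, 212, 197, 192, 197, 203, 83, 91, 90, 90, 89, 89, 88, 87, 87, 86] [213, 213, 214, 214, 215, 214, 215, 214, 214, 222, 98, 87, 88, 88, 87, 87, 87, 86, 86, 86]
[212, 212, 212, 212, 212, 212, 211, 211, 218, 110, 91, 91, 91, 90, 90, 88, 87, 88, 87, 86] [214, 214, 215, 214, 215, 214, 214, 215, 224, 82, 88, 88, 88, 88, 86, 87, 86, 86, 86, 84]
[212, 211, 212, 212, 212, 211, 211, 211, 210, 214, 76, 91, 91, 91, 89, 90, 89, 88, 86, 86] [213, 214, 214, 214, 214, 214, 213, 211, 213, 207, 71, 87, 88, 87, 87, 87, 87, 86, 86, 84]
```

```bash
python3 - <<'E'
from h import *
for n in('sh','wrist9'):
    g=cv2.imread(f'pics/{n}.png').mean(2)
    for r in(156,165,180,240,264,280):
        k=(g[r,265:370]<120).astype(int);print(n,r,(np.flatnonzero(np.diff(np.r_[0,k,0]))+265).tolist())
E
```

```text
sh 156 [298, 330, 354, 360]
sh 165 [299, 329, 357, 363]
sh 180 [301, 326, 366, 370]
sh 240 [287, 291, 292, 337]
sh 264 [288, 311, 319, 343, 344, 346]
sh 280 [265, 269, 286, 308, 323, 345, 362, 366]
wrist9 156 [298, 329]
wrist9 165 [299, 328]
wrist9 180 [302, 325]
wrist9 240 [292, 338, 353, 357, 363, 370]
wrist9 264 [289, 310, 320, 343, 345, 346, 362, 370]
wrist9 280 [265, 269, 286, 309, 323, 345, 351, 352, 361, 365, 369, 370]
```

The readings fit the ring resting on the bearing: light upward load and handle ends slightly pitched. Letting it close while drawing back.

Request:
drive_tool:
  increments:
    - {"grip":0.33,"tx":0,"ty":0,"tz":0.001,"turn":0}
    - {"grip":0.28,"tx":-0.001,"ty":0.002,"tz":0.001,"turn":0}
    - {"grip":0.23,"tx":-0.0022,"ty":0.005,"tz":0.001,"turn":0}
    - {"grip":0.18,"tx":-0.0035,"ty":0.008,"tz":0.001,"turn":0}
    - {"grip":0.13,"tx":-0.0048,"ty":0.011,"tz":0.001,"turn":0}
    - {"grip":0.08,"tx":-0.0061,"ty":0.0138,"tz":0.001,"turn":0}
    - {"grip":0.03,"tx":-0.0074,"ty":0.0166,"tz":0.001,"turn":0}
    - {"grip":-0.02,"tx":-0.0087,"ty":0.0194,"tz":0.001,"turn":0}
    - {"grip":-0.07,"tx":-0.01,"ty":0.0222,"tz":0.001,"turn":0}
    - {"grip":-0.12,"tx":-0.0112,"ty":0.025,"tz":0.001,"turn":0}
    - {"grip":-0.17,"tx":-0.0125,"ty":0.028,"tz":0.001,"turn":0}
    - {"grip":-0.21,"tx":-0.0137,"ty":0.0308,"tz":0.001,"turn":0}
    - {"grip":-0.21,"tx":-0.0137,"ty":0.0308,"tz":0.001,"turn":0}
    - {"grip":-0.21,"tx":-0.0137,"ty":0.0308,"tz":0.001,"turn":0}

```text
clock: 24.7
position: [0.4978, -0.1369, 0.0599]
ee_rot: [1.71, 2.635, -0.002]
force: [0.9, -0.3, -1.5]
width: 0.603
```

```bash
python3 snap.py cl; python3 - <<'E'
from h import *
s=observe();print(s['position'],s['force'],s['ft_torque'],s['width']*92)
g=cv2.imread('pics/cl.png').mean(2)
for c in(232,240,248,382,390,398):print(c,[int(x) for x in g[120:170:2,c]])
E
```

```text
[ 0.49780123 -0.13687328  0.05987711] 24.7 [ 1.70953917e+00  2.63493049e+00 -2.09858090e-03]
[ 0.49778321 -0.13689124  0.05988042] [-0.20743968  0.28462294 -1.28071038] [ 0.00856057 -0.15364526  0.01092611] 55.53569364132257
232 [90, 134, 139, 130, 128, 183, 189, 196, 195, 195, 194, 201, 62, 77, 78, 78, 78, 77, 78, 78, 77, 77, 78, 77, 76]
240 [151, 144, 195, 194, 192, 191, 191, 193, 192, 190, 192, 174, 72, 79, 80, 79, 80, 79, 78, 80, 78, 79, 77, 77, 78]
248 [208, 208, 208, 211, 174, 194, 194, 195, 194, 194, 193, 188, 64, 77, 76, 77, 76, 76, 76, 75, 76, 76, 75, 76, 77]
382 [214, 214, 214, 214, 213, 213, 213, 213, 212, 213, 219, 123, 93, 95, 95, 95, 95, 94, 93, 94, 93, 93, 93, 93, 93]
390 [214, 215, 214, 214, 214, 214, 214, 214, 214, 214, 222, 96, 96, 96, 96, 96, 96, 94, 96, 94, 94, 95, 94, 93, 94]
398 [213, 214, 214, 214, 214, 214, 214, 214, 214, 214, 218, 154, 94, 97, 96, 96, 96, 95, 93, 94, 94, 93, 93, 92, 91]
```

Request:
drive_tool:
  increments:
    - {"grip":-0.21,"tx":0,"ty":0,"tz":0.006,"turn":0}
    - {"grip":-0.21,"tx":0,"ty":0,"tz":0.012,"turn":0}
    - {"grip":-0.21,"tx":0,"ty":0,"tz":0.018,"turn":0}
    - {"grip":-0.21,"tx":0,"ty":0,"tz":0.024,"turn":0}
    - {"grip":-0.21,"tx":0,"ty":0,"tz":0.035,"turn":0}
    - {"grip":-0.21,"tx":0,"ty":0,"tz":0.06,"turn":0}
    - {"grip":-0.21,"tx":0,"ty":0,"tz":0.12,"turn":0}
    - {"grip":-0.21,"tx":0,"ty":0,"tz":0.2,"turn":0}
    - {"grip":-0.21,"tx":0,"ty":0,"tz":0.3,"turn":0}
    - {"grip":-0.21,"tx":0,"ty":0,"tz":0.36,"turn":0}
    - {"grip":-0.21,"tx":0,"ty":0,"tz":0.36,"turn":0}

```text
clock: 25.85
position: [0.4999, -0.1368, 0.2081]
ee_rot: [1.706, 2.63, 0.001]
force: [0.9, 0.2, -2.0]
width: 0.606
```

Request:
drive_tool:
  increments:
    - {"grip":-0.21,"tx":0.01,"ty":-0.1,"tz":0,"turn":0}
    - {"grip":-0.21,"tx":0.02,"ty":-0.2,"tz":0,"turn":0}
    - {"grip":-0.21,"tx":0.03,"ty":-0.3,"tz":0,"turn":0}
    - {"grip":-0.21,"tx":0.034,"ty":-0.4,"tz":0,"turn":0}
    - {"grip":-0.21,"tx":0.034,"ty":-0.5,"tz":0,"turn":0}
    - {"grip":-0.21,"tx":0.034,"ty":-0.58,"tz":0,"turn":0}
    - {"grip":-0.21,"tx":0.034,"ty":-0.62,"tz":0,"turn":0}
    - {"grip":-0.21,"tx":0.034,"ty":-0.62,"tz":0,"turn":0}

```text
clock: 26.65
position: [0.5123, -0.387, 0.2069]
ee_rot: [1.711, 2.628, 0.0]
force: [-0.7, 1.0, -1.7]
width: 0.607
```

```bash
python3 snap.py fin; python3 - <<'E'
from h import *
s=np.load('s_fin.npy',allow_pickle=True).item();C=cam('wrist',s);w=cv2.imread('pics/fin.png')
u=px(C,(.564,-.2848,.05)).astype(int);print(u,s['width']*92)
x0=max(u[0]-110,0);y0=max(u[1]-110,0);cv2.imwrite('pics/finc.png',cv2.resize(w[y0:y0+220,x0:x0+220],(590,590),interpolation=cv2.INTER_CUBIC));print(x0,y0)
E
```

```text
[ 0.51228042 -0.38698443  0.20690769] 26.65 [1.71132717e+00 2.62803683e+00 2.37341969e-04]
[430 130] 55.804670669424866
320 20
```

View pics/finc.png

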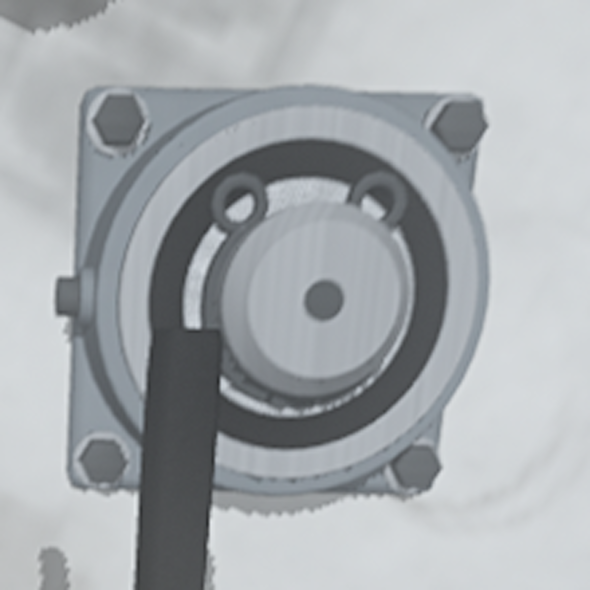

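Ring is round the shaft with both eyes visible (crop (239,200), (378,200)), and seems flat on the bearing. Checking its closure numerically.

```bash
python3 - <<'E'
from h import *
s=np.load('s_fin.npy',allow_pickle=True).item();C=cam('wrist',s);print(C[2])
f=220/590
P=[np.array(p)*f+[320,20] for p in((239,200),(378,200),(324,300),(299,294))]
for z in(.045,.05,.055,.065):
    a,b=[pt(C,p,z) for p in P[:2]];m=(a+b)/2;ax=pt(C,P[2],z+.02);ax2=pt(C,P[3],z-.004);v=b-a
    print(z,'sep',np.linalg.norm(v)*1e3,'yaw',np.degrees(np.arctan2(v[1],v[0])),'axis d',np.linalg.norm((m-ax)[:2])*1e3,np.linalg.norm((m-ax2)[:2])*1e3,m,ax,ax2)
# hole centres by threshold
g=cv2.imread('pics/fin.png').mean(2)
for p in P[:2]:
    x,y=p.round().astype(int);w=g[y-13:y+14,x-13:x+14];print(p);print(w[13].astype(int).tolist());print(w[:,13].astype(int).tolist())
E
```

```text
[ 0.48317782 -0.32169062  0.36307308]
0.045 sep 39.56309345262363 yaw 23.876847727111866 axis d 27.39244553131273 25.66160007997093 [ 0.55581639 -0.25922705  0.045     ] [ 0.56743641 -0.28403272  0.065     ] [ 0.56665399 -0.28248783  0.041     ]
0.05 sep 38.94117516635223 yaw 23.876847727111805 axis d 26.96029027875571 25.258160102535548 [ 0.55467454 -0.26020895  0.05      ] [ 0.56602302 -0.28466441  0.07      ] [ 0.56535807 -0.28309643  0.046     ]
0.055 sep 38.31925688008075 yaw 23.876847727111887 axis d 26.52849783674734 24.854733376058803 [ 0.55353269 -0.26119086  0.055     ] [ 0.56460963 -0.2852961   0.075     ] [ 0.56406215 -0.28370504  0.051     ]
0.065 sep 37.07542030753785 yaw 23.87684772711183 axis d 25.66607461388493 24.047922343528246 [ 0.55124898 -0.26315467  0.065     ] [ 0.56178286 -0.28655947  0.085     ] [ 0.56147031 -0.28492224  0.061     ]
[409.11864407  94.57627119]
[75, 75, 79, 98, 107, 106, 103, 89, 74, 69, 70, 106, 152, 181, 198, 198, 200, 195, 148, 90, 96, 104, 99, 100, 159, 190, 193]
[75, 76, 90, 108, 109, 105, 98, 86, 72, 68, 68, 73, 139, 181, 193, 195, 195, 194, 194, 187, 151, 109, 108, 112, 109, 102, 103]
[460.94915254  94.57627119]
[152, 115, 110, 113, 107, 98, 114, 189, 205, 197, 184, 157, 128, 96, 77, 78, 79, 80, 83, 100, 109, 109, 107, 97, 86, 82, 84]
[80, 89, 106, 113, 108, 105, 96, 82, 74, 76, 77, 78, 78, 96, 135, 168, 190, 203, 195, 162, 140, 150, 157, 158, 158, 156, 158]
```

Eyes are 38.9 mm apart (closed 38.8), their middle is 27.0 mm from the axis: seated. Returning the pliers.

Request:
drive_tool:
  increments:
    - {"grip":-0.21,"tx":-0.02,"ty":0.1,"tz":0,"turn":0.0173}
    - {"grip":-0.21,"tx":-0.04,"ty":0.2,"tz":0,"turn":0.0173}
    - {"grip":-0.21,"tx":-0.06,"ty":0.3,"tz":0,"turn":0.0173}
    - {"grip":-0.21,"tx":-0.08,"ty":0.4,"tz":0,"turn":0.0173}
    - {"grip":-0.21,"tx":-0.1,"ty":0.5,"tz":0,"turn":0.0173}
    - {"grip":-0.21,"tx":-0.12,"ty":0.6,"tz":0,"turn":0.0173}
    - {"grip":-0.21,"tx":-0.14,"ty":0.7,"tz":0,"turn":0.0173}
    - {"grip":-0.21,"tx":-0.15,"ty":0.8,"tz":0,"turn":0.0173}
    - {"grip":-0.21,"tx":-0.15,"ty":0.9,"tz":0,"turn":0.0173}
    - {"grip":-0.21,"tx":-0.15,"ty":1,"tz":0,"turn":0.0173}

```text
clock: 27.7
position: [0.4514, 0.0188, 0.2074]
ee_rot: [1.68, 2.648, 0.002]
force: [0.5, 0.5, -1.1]
width: 0.606
```

Request:
drive_tool:
  increments:
    - {"grip":-0.21,"tx":0,"ty":0.1,"tz":0,"turn":0}
    - {"grip":-0.21,"tx":0,"ty":0.2,"tz":0,"turn":0}
    - {"grip":-0.21,"tx":0,"ty":0.3,"tz":0,"turn":0}
    - {"grip":-0.21,"tx":0,"ty":0.4,"tz":0,"turn":0}
    - {"grip":-0.21,"tx":0,"ty":0.5,"tz":0,"turn":0}
    - {"grip":-0.21,"tx":0,"ty":0.6,"tz":0,"turn":0}
    - {"grip":-0.21,"tx":0,"ty":0.7,"tz":0,"turn":0}
    - {"grip":-0.21,"tx":0,"ty":0.78,"tz":0,"turn":0}
    - {"grip":-0.21,"tx":0,"ty":0.78,"tz":-0.1,"turn":0}
    - {"grip":-0.21,"tx":0,"ty":0.78,"tz":-0.2,"turn":0}
    - {"grip":-0.21,"tx":0,"ty":0.78,"tz":-0.26,"turn":0}
    - {"grip":-0.21,"tx":0,"ty":0.78,"tz":-0.26,"turn":0}

```text
clock: 28.9
position: [0.4476, 0.3302, 0.1006]
ee_rot: [1.677, 2.653, -0.007]
force: [-0.6, -1.5, -0.6]
width: 0.611
```

Request:
drive_tool:
  increments:
    - {"grip":-0.21,"tx":0.012,"ty":-0.0053,"tz":0,"turn":-0.0085}
    - {"grip":-0.21,"tx":0.012,"ty":-0.0053,"tz":-0.03,"turn":-0.0085}
    - {"grip":-0.21,"tx":0.012,"ty":-0.0053,"tz":-0.07,"turn":-0.0085}
    - {"grip":-0.21,"tx":0.012,"ty":-0.0053,"tz":-0.09,"turn":-0.0085}
    - {"grip":-0.21,"tx":0.012,"ty":-0.0053,"tz":-0.1,"turn":-0.0085}
    - {"grip":-0.21,"tx":0.012,"ty":-0.0053,"tz":-0.1,"turn":-0.0085}

```text
clock: 29.5
position: [0.4524, 0.3281, 0.0606]
ee_rot: [1.689, 2.645, -0.007]
force: [-0.5, 0.2, -1.2]
width: 0.607
```

Request:
drive_tool:
  increments:
    - {"grip":-0.21,"tx":0,"ty":0,"tz":-0.02,"turn":0}
    - {"grip":-0.21,"tx":0,"ty":0,"tz":-0.04,"turn":0}
    - {"grip":-0.21,"tx":0,"ty":0,"tz":-0.055,"turn":0}
    - {"grip":-0.21,"tx":0,"ty":0,"tz":-0.065,"turn":0}
    - {"grip":-0.21,"tx":0,"ty":0,"tz":-0.07,"turn":0}
    - {"grip":-0.21,"tx":0,"ty":0,"tz":-0.072,"turn":0}
    - {"grip":-0.21,"tx":0,"ty":0,"tz":-0.072,"turn":0}

```text
clock: 30.2
position: [0.4522, 0.3278, 0.0322]
ee_rot: [1.689, 2.645, -0.008]
force: [-1.7, -2.4, 5.4]
width: 0.608
```

Request:
drive_tool:
  increments:
    - {"grip":-0.25,"tx":0,"ty":0,"tz":0,"turn":0}
    - {"grip":-0.3,"tx":0,"ty":0,"tz":0,"turn":0}
    - {"grip":-0.4,"tx":0,"ty":0,"tz":0,"turn":0}
    - {"grip":-0.7,"tx":0,"ty":0,"tz":0,"turn":0}
    - {"grip":-1,"tx":0,"ty":0,"tz":0,"turn":0}
    - {"grip":-1,"tx":0,"ty":0,"tz":0,"turn":0}
    - {"grip":-1,"tx":0,"ty":0,"tz":0.05,"turn":0}
    - {"grip":-1,"tx":0,"ty":0,"tz":0.15,"turn":0}
    - {"grip":-1,"tx":0,"ty":0,"tz":0.25,"turn":0}
    - {"grip":-1,"tx":0.066,"ty":-0.156,"tz":0.32,"turn":-0.029}
    - {"grip":-1,"tx":0.066,"ty":-0.156,"tz":0.32,"turn":-0.029}
    - {"grip":-1,"tx":0.066,"ty":-0.156,"tz":0.32,"turn":-0.029}
    - {"grip":-1,"tx":0.066,"ty":-0.156,"tz":0.32,"turn":-0.029}

```text
clock: 31.5
position: [0.4787, 0.2652, 0.1603]
ee_rot: [1.73, 2.618, -0.008]
force: [0.1, 0.8, -1.2]
width: 1.001
```

```bash
python3 snap.py back; python3 - <<'E'
from h import *
sb=np.load('s_back.npy',allow_pickle=True).item();C=cam('wrist',sb);H=cam('wrist',np.load('s_hand.npy',allow_pickle=True).item())
for n,c in(('hand',H),('back',C)):
    g=cv2.cvtColor(cv2.imread(f'pics/{n}.png'),cv2.COLOR_BGR2HSV);k=((g[...,2]<75)&(g[...,1]<110)).astype(np.uint8)
    for r in(60,100,138,165):
        x=np.flatnonzero(np.diff(np.r_[0,k[r,240:400],0]))+240;print(n,r,x.tolist(),[pt(c,(v,r),.058)[:2].round(4).tolist() for v in (x[0],x[-1])] if len(x) else '')
    k[175:]=0;k[:,:220]=0;k[:,400:]=0
    for st,ce in blobs(k,300):print(n,'handle',st,pt(c,(st[0]+st[2]/2,st[1]),.056).round(4))
    cs,_=cv2.findContours(((g[...,1]<40)&(g[...,2]>150)).astype(np.uint8)[200:245,290:345],cv2.RETR_EXTERNAL,cv2.CHAIN_APPROX_NONE)
    for q in cs:
        (x,y),r=cv2.minEnclosingCircle(q)
        if 5<r<14:print(n,'pivot',x+290,y+200,r,pt(c,(x+290,y+200),.06).round(4))
t=np.ascontiguousarray(get_image('top')[:,:,::-1]);cv2.imwrite('pics/top_end.png',t);a=cv2.imread('pics/top0.png')
d=cv2.absdiff(cv2.GaussianBlur(t,(5,5),0),cv2.GaussianBlur(a,(5,5),0)).max(2)
for st,ce in blobs(d>40,15):print('diff',st,ce)
E
```

```text
[0.4787347  0.26517857 0.16028156] 31.5 [ 1.73023894  2.61809163 -0.00784964]
hand 60 [260, 274, 354, 368] [[0.4021, 0.3567], [0.4624, 0.3826]]
hand 100 [265, 278, 351, 365] [[0.4132, 0.3365], [0.4705, 0.3611]]
hand 138 [271, 283, 349, 362] [[0.4251, 0.3167], [0.4785, 0.3397]]
hand 165 [274, 287, 348, 360] [[0.4331, 0.3017], [0.4845, 0.3238]]
hand handle [347, 22, 23, 154, 2042] [0.4484 0.3996 0.056 ]
hand handle [257, 26, 32, 150, 1975] [0.4022 0.3775 0.056 ]
hand pivot 318.52941131591797 221.0 8.529512405395508 [0.4743 0.2793 0.06  ]
back 60 [260, 274, 354, 369] [[0.403, 0.3563], [0.4637, 0.3822]]
back 100 [266, 279, 352, 365] [[0.4146, 0.3365], [0.4712, 0.3606]]
back 138 [271, 284, 350, 363] [[0.4257, 0.3164], [0.4797, 0.3394]]
back 165 [275, 287, 350, 361] [[0.4343, 0.3016], [0.4856, 0.3235]]
back handle [348, 19, 23, 157, 2096] [0.4491 0.4006 0.056 ]
back handle [257, 23, 34, 153, 2013] [0.4031 0.3787 0.056 ]
back pivot 294.5 241.5 5.147915363311768 [0.4653 0.2594 0.06  ]
back pivot 319.6739139556885 219.32608604431152 8.508129119873047 [0.475  0.2803 0.06  ]
diff [119, 198, 122, 106, 5625] [178.3, 248.5]
diff [190, 209, 249, 192, 20000] [311.3, 293.5]
diff [443, 238, 7, 8, 30] [445.7, 242.0]
diff [316, 240, 32, 27, 568] [332.9, 251.8]
diff [222, 270, 6, 6, 32] [224.5, 272.5]
diff [196, 273, 24, 20, 230] [207.2, 282.3]
diff [453, 287, 58, 54, 1932] [488.3, 320.0]
diff [291, 362, 181, 118, 7878] [406.0, 424.9]
diff [604, 368, 36, 57, 1352] [625.9, 394.1]
diff [304, 392, 14, 11, 59] [309.9, 397.2]
diff [304, 435, 11, 12, 101] [309.2, 441.0]
diff [367, 455, 21, 25, 119] [376.3, 467.2]
diff [329, 464, 44, 16, 424] [350.1, 473.5]
```

```bash
python3 -c "
from cell import *
print(sign_off(),observe()['clock'])"
```

```text
the job is handed in; nothing more can be done
the job is handed in; nothing more can be done
```

The retaining ring is on the shaft, closed at the groove height just above the bearing, and I handed the job in after about 32 s of the 72 s. I stood the sticker roll on the bench between the puck and the shaft unit. The pliers then picked up the ring, spread it to their stop, lowered it over the shaft and let it close while drawing back.

- **Ring:** the wrist camera shows it round the shaft. Its eyes are about 38.9 mm apart (38.8 mm when closed) and their middle is 27.0 mm from the axis (27 mm expected). Both figures assume a height of about 50 mm, and I judged levelness only by eye in that picture.
- **Pliers:** they lie on their rest within about 1 mm of where they started, and the gripper is clear of everything.
- **Other items:** I deliberately moved nothing else. Comparing the top views from start and end showed differences mostly where the arm and its shadow changed, so that was not a separate check of each item.

**Weak or conflicting checks:**
- The touch on the bearing was faint, about 1 to 2 N. The pliers tilt a little in the grip, so the tool went roughly 5 mm below the expected contact height. I took the bearing face to be about 44 to 48 mm up.
- The wrist and top cameras disagreed by about 2 mm on the shaft's position. I used the wrist reading, and the ring went over without catching.

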